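# Take one cured facet out of the gluing jig and press the others again

## Robot

A 6-joint arm with a two-finger parallel gripper is mounted at the origin on a cart in front of the work surface, level with it; the furniture and walls round the work are solid. World frame = base frame: x ahead of the robot, y to its left, z up, the work surface at z = 0. Lengths are in m, angles in rad, forces in N, time in s.
With the tool pointing down it reaches from about 0.25 to 0.725 m from the base axis. Payload 4 kg.
Tool frame: the origin (TCP) lies at the very end of the fingers, on their centre line; the grasp point (between the pads) lies 19 mm behind it (bot.pinch_z is the distance from the TCP to the grasp point, in m); z points along the fingers, x is the direction in which the jaws open and shut, and the axes are right-handed (so a half turn about z gives the same grasp; the last joint's range is limited). The gripper opens to 85 mm and grips with 20 to 120 N. Pads are 22 mm wide; open, the fingers measure 114 mm over their backs; the gripper's body (76 mm by 85 mm) begins 54 mm behind the grasp point. The pads swing forward as they close: fully open they stand 13 mm farther back than shut.
Start: joints at [-1.19, 0.241, 0.005, 1.335, 0, 1.571], TCP at [0.186, -0.464, 0.202] pointing down, gripper open.
Joint ranges: [-2.72, 2.72], [-1.05, 1.87], [-1.09, 1.28], [-1.99, 2.15], [-1.42, 1.44], [-3.14, 3.14]. Speed limits (rad/s): [2.79, 2.79, 3.14, 3.14, 3.14, 3.14].

## Interface

Orientations are given as a unit quaternion [x, y, z, w].
In Python, from workcell import bot gives the robot as it stands. The module is installed in compiled form; this text tells all that it offers.
- The arm moves only by the shell command python3 -m inch 'ROWS'. ROWS is JSON, a list of rows, each a list of 7 numbers: the shift along the tool's x, y, z scaled (see below), then the turn, a rotation vector about the tool's x, y, z scaled (see below), then the gripper command: -1 is fully open, 1 is shut, values between are in proportion. In form: [[x, y, z, wx, wy, wz, gripper], ...]. A call has exactly 8 rows; each row shifts and turns the commanded pose from where the row before left it, along the tool's axes as they then stand; what a row does not reach is not made up. The controller multiplies each number of a shift by 2.5 cm and each number of a turn by 180 degrees. A row lasts 1/10 s, in which the tool goes at most 50 mm and 8.59 degrees, less where a joint would pass 70% of its speed; a pose out of reach is approached as far as the arm can. A call with a number of a shift or a turn outside -1 to 1 is refused whole. A call with a gripper value outside its range is refused whole. The fingers move at their own pace and stop on an object; the grip force is fixed at half the most. Time passes only in rows, so rows that do not move let the fingers close, or fill a call up. It gives the time, the measured TCP pose, the force and the opening at its end, in the units of the state.
- bot.get_obs(): the state, without advancing time (a new reading comes with each control period).
- bot.camera(name): name is "scene" or "top"; returns (picture, depth): 420x560x3 uint8, blue, green, red; 420x560 float32, m along the optical axis (not along the pixel's ray), 0 where there is no reading.
- bot.get_calibration(name): a dict with "vfov" (degrees; the focal length in pixels is half the picture's height over the tangent of half this angle, whatever the lens; pixels are square), "cx", "cy" (the principal point, pixels), "R" (3x3) and "t" (3): a world point X has camera coordinates R X + t. Camera axes: x right, y down, z forward; pixel columns grow to the right and rows downward; lengths in m; the calibration is good to about 2 mm. A picture is of the moment at which its call begins. get_calibration takes no time and is no camera call.
- bot.job_done(): hands the job in, once; it reports no verdict.
The state is a dict: "clock": time; "joint_pos": joint angles; "joint_vel": joint speeds; "tau": joint torques, N m; "eef_pos": TCP position; "tool_rot": TCP orientation; "ft_force": force on the tool from outside, world axes, zero at the start; "ft_torque": the same for the moment, N m; "grip_width": finger opening in m.
Only numpy, scipy, OpenCV 4.12 (cv2) and the standard library are available. Lean on these libraries where they do the work, as an engineer would, in place of code of your own. Each camera call takes 0.05 s, during which the arm holds its last target.

## Task

In the gluing jig the red facet has cured but the two plain ones have not: set both bottles and the slotted batten they weigh down aside on the grey mat, then lay the red facet flat in the middle of the white foam slab. Put the batten back over both dowel pins so that it lies flat on the two plain facets, without shifting those, and stand one bottle (either) upright on it squarely over the middle of each plain facet. Do not shift or knock over the mixing cup.

Things in the scene. Friction and masses are not known exactly. Their poses are not given: they have to be found in the camera images.
- jig: Fixed plywood board 116 x 320 x 12 mm (x, y, z) with black film on it, left or right of the work (mat on the other side); origin at the centre of its underside. Two upright dowel pins 8 mm thick at x = 0, y = +-140 mm reach 54 mm above the underside. Three facets lie on it at about y = -80, 0 and 80 mm, in any order.
- caul: Loose pine batten 42 x 310 x 24 mm, 0.16 kg, flat on the three facets along the jig (underside 21 mm over the table); origin at the centre of its underside, y along it. An open slot in each end, 22 mm wide, 33 mm deep, straddles a pin (7 mm spare each side). Grip its middle across the 42 mm, tips above the facets, which stick out some 10 mm. A bottle over an empty end would tip it.
- glue_bottle: The taller bottle: white, green band, red pointed nozzle, 0.22 kg, 58 mm across and 127 mm high in the body, then a red cap 26 mm across from 128 to 152 mm (grip here), then a thin nozzle to 176 mm. Origin at the centre of its foot. Stands on the batten between two facets at the start.
- hardener_bottle: The shorter bottle: white, red band, red round cap, 0.12 kg, 48 mm across and 90 mm high in the body, then a cap 26 mm across from 90 to 114 mm (grip here). Origin at the centre of its foot. Stands on the batten between two facets at the start.
- red_facet: Hexagonal plywood plate stained red on top, 64 mm across the flats, 74 mm across the corners, 9 mm thick, 25 g; origin at the centre of its underside, z up, two of its flats face +x and -x (grip across these; they face the long sides of the jig, give or take 0.1 rad). Lies on the jig board under the batten, only its two rims showing.
- plain_facet_a: Natural plywood facet, uneven hexagon 56 x 67 x 9 mm (x, y, z), origin at the centre of its underside. Lies on the jig board under the batten with its long direction across the jig; it stays there.
- plain_facet_b: Natural plywood facet, uneven hexagon 58 x 63 x 9 mm (x, y, z), origin at the centre of its underside. Lies on the jig board under the batten with its long direction across the jig; it stays there.
- mat: Fixed grey mat 170 x 320 x 2 mm (x, y, z), the side area for the batten and the bottles; origin at the centre of its underside, y along its length. There is room for the batten along one long edge and the bottles along the other.
- foam_slab: Fixed slab of white polystyrene 122 x 242 x 24 mm (x, y, z) at the back; origin at the centre of its underside.
- mix_cup: Bystander: see-through mixing cup with some hardened beige resin, 73 mm across, 75 mm high, 45 g, origin at the centre of its foot.

How it is judged:
By the outcome, as a careful person would: the job done as asked, in the order asked, and still so for the second after the job is handed in, with the robot touching nothing.
It also fails if it takes over 144 s, if anything falls off the work surface, if the arm or the gripper's body presses on something with over 40 N, if the wrist force passes 120 N, or if a joint passes its speed limit or range.

## Working session

There is one attempt and no reset: what is moved stays moved. The work goes in short steps, Python scripts to look and compute and a shell command to move; the robot and the scene stay as the last step left them, time stands still between calls to the robot, and variables do not carry over. Pictures are saved under pics/ and viewed, and the job is handed in when it is done.

```bash
mkdir -p pics; python3 - <<'E'
from workcell import bot
import cv2, numpy as np
for n in("scene","top"):
    p,d=bot.camera(n); cv2.imwrite(f"pics/{n}0.png",p); np.save(f"pics/{n}0d.npy",d); np.save(f"pics/{n}0.npy",p)
    c=bot.get_calibration(n); print(n,c, d.shape,(d>0).mean())
print(bot.get_obs(), bot.pinch_z)
E
```

```text
scene {'vfov': 45.99279988779306, 'cx': 289.2445547576577, 'cy': 202.7048852638646, 'R': array([[-0.64990797, -0.75956101, -0.02620489],
       [-0.34459478,  0.32522901, -0.88061372],
       [ 0.67740244, -0.56328781, -0.47310968]]), 't': array([0.36299156, 0.25284729, 0.82721531])} (420, 560) 0.9892772108843537
top {'vfov': 56.3716103830798, 'cx': 278.8054379898135, 'cy': 214.60177255952996, 'R': array([[ 8.55724133e-02, -9.96331901e-01, -3.22826743e-04],
       [-9.75316239e-01, -8.37012242e-02, -2.04333892e-01],
       [ 2.03557354e-01,  1.78002024e-02, -9.78901199e-01]]), 't': array([-0.06109259,  0.56439113,  0.82043013])} (420, 560) 0.9960756802721088
{'clock': 0.1, 'joint_pos': array([-1.19003120e+00,  2.41372868e-01,  3.85366220e-03,  1.33517776e+00,
        6.62679252e-06,  1.57080038e+00]), 'joint_vel': array([ 0.00293904, -0.00211189,  0.00335716,  0.00059172,  0.00136122,
        0.00076741]), 'tau': array([-6.34927746e-04, -3.73138547e+01,  2.53009361e+01,  1.08593606e-02,
       -1.39335609e-05,  2.04617908e-05]), 'eef_pos': array([ 0.1855886 , -0.46361763,  0.2008824 ]), 'tool_rot': array([ 8.28138243e-01, -5.60523102e-01, -7.85140057e-04, -5.35416256e-04]), 'ft_force': array([0.21764731, 0.2076415 , 0.062432  ]), 'ft_torque': array([-0.02256402, -0.00692814,  0.00135293]), 'grip_width': 0.08533335423107549} 0.0187
```

View pics/scene0.png

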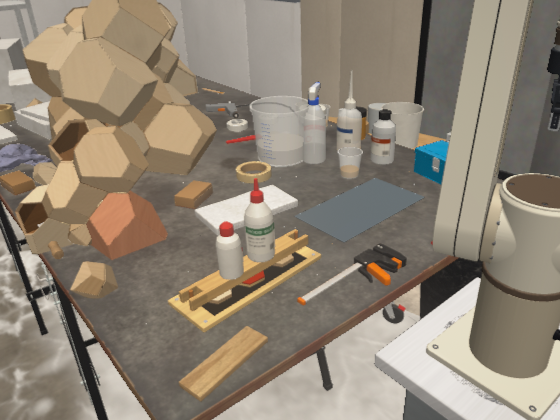

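View pics/top0.png

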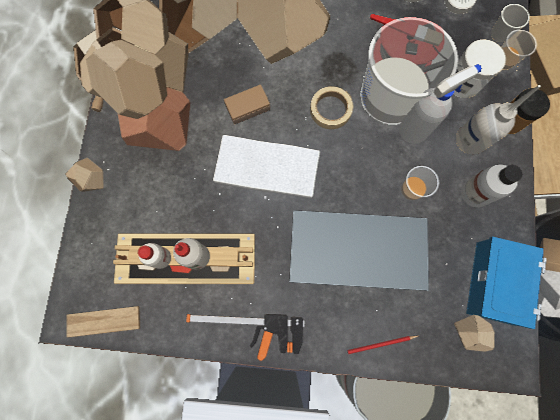

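The top view shows the jig at left (px 115–255, 234–284) with the hardener bottle at (148,252) and the glue bottle at (188,250). The mat is at (360,250), the foam at (267,165) and the cup at (421,182). Next I'll zoom in on the jig.

```bash
cat > h.py <<'E'
from workcell import bot
import cv2, numpy as np
from scipy.spatial.transform import Rotation as Rn
def cal(n):
    c=bot.get_calibration(n); f=210/np.tan(np.radians(c['vfov']/2)); return f,c['cx'],c['cy'],np.array(c['R']),np.array(c['t'])
def ray(n,u,v,z):
    f,cx,cy,R,t=cal(n); o=-R.T@t; d=R.T@np.array([(u-cx)/f,(v-cy)/f,1]); return o+d*(z-o[2])/d[2]
def proj(n,X):
    f,cx,cy,R,t=cal(n); c=R@np.array(X)+t; return np.array([cx+f*c[0]/c[2],cy+f*c[1]/c[2]])
def cloud(n,d):
    f,cx,cy,R,t=cal(n); v,u=np.mgrid[0:420,0:560]; P=np.stack([(u-cx)/f*d,(v-cy)/f*d,d],-1)
    return (P-t)@R
def snap(k):
    r={}
    for n in("scene","top"):
        p,d=bot.camera(n); cv2.imwrite(f"pics/{n}{k}.png",p); np.save(f"pics/{n}{k}d.npy",d); np.save(f"pics/{n}{k}.npy",p); r[n]=(p,d)
    return r
def zoom(k,n,u0,v0,u1,v1,s,out):
    p=np.load(f"pics/{n}{k}.npy")[v0:v1,u0:u1]; cv2.imwrite(out,cv2.resize(p,None,fx=s,fy=s,interpolation=cv2.INTER_CUBIC))
E
python3 - <<'E'
from h import *
zoom(0,"top",105,225,265,295,5,"pics/z0t.png")
zoom(0,"scene",165,170,335,320,4,"pics/z0s.png")
P=cloud("top",np.load("pics/top0d.npy"))
# sanity: table and heights
for (u,v) in [(360,250),(267,165),(250,240),(100,200),(215,258),(148,252),(188,250)]: print(u,v,P[v,u].round(4))
p=np.load("pics/top0.npy")
# mat & foam quad by hsv
hsv=cv2.cvtColor(p,cv2.COLOR_BGR2HSV)
white=((hsv[...,2]>200)&(hsv[...,1]<40)).astype('uint8')
white[:130]=0;white[200:]=0;white[:,:200]=0;white[:,330:]=0
def rect(m,z):
    cs,_=cv2.findContours(m,cv2.RETR_EXTERNAL,cv2.CHAIN_APPROX_NONE); c=max(cs,key=cv2.contourArea)
    w=np.array([ray("top",*q[0],z)[:2] for q in c]); r=cv2.minAreaRect((w*1000).astype('float32')); print(cv2.contourArea(c),r)
rect(white,.024)
print(p[250,360],p[250,280])
b=p.astype(int); mat=((b[...,0]>90)&(b[...,0]-b[...,2]>12)&(b[...,0]<170)).astype('uint8'); mat[:200]=0;mat[300:]=0;mat[:,:280]=0;mat[:,440:]=0
rect(mat,.002)
E
```

```text
360 250 [ 0.5108 -0.2081  0.004 ]
267 165 [0.6933 0.0266 0.0236]
250 240 [0.5112 0.05   0.0118]
100 200 [0.5779 0.4196 0.0037]
215 258 [0.4599 0.1207 0.045 ]
148 252 [0.4514 0.2337 0.1547]
188 250 [0.4592 0.1495 0.1834]
4532.0 ((693.083251953125, 28.579177856445312), (238.50140380859375, 119.53569793701172), 85.54380798339844)
[160 157 144] [96 94 94]
9337.5 ((512.7601318359375, -206.30398559570312), (169.2576904296875, 318.8923034667969), 1.3515503406524658)
```

View pics/z0t.png

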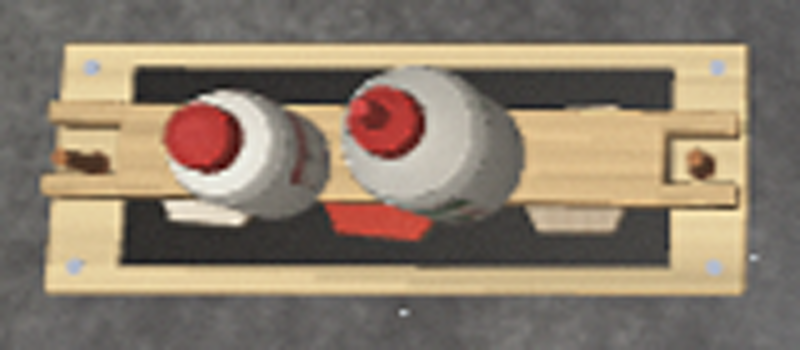

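View pics/z0s.png

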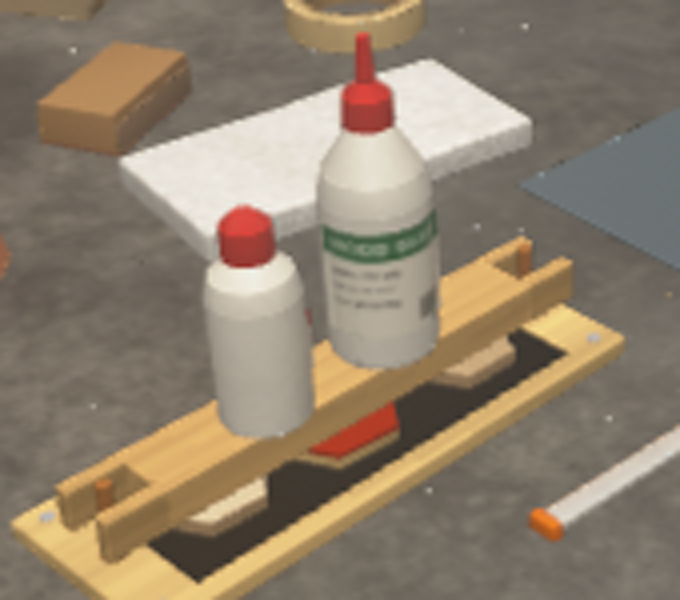

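The red facet is in the middle, and the plain ones are at both ends. Now measuring the jig, caul and bottle poses.

```bash
python3 - <<'E'
from h import *
from scipy.optimize import least_squares
Z=lambda u,v:(105+(u+.5)/5-.5,225+(v+.5)/5-.5)
j=np.array([ray("top",*Z(*q),.012)[:2] for q in [(66,45),(747,45),(745,293),(45,293)]]); print("jig",j.round(4).tolist(),j.mean(0))
print(np.linalg.norm(j-np.roll(j,1,0),axis=1), "ang",[np.degrees(np.arctan2(*(a-b)[::-1])) for a,b in((j[0],j[1]),(j[3],j[2]))])
for q in [(60,156),(702,154)]: print("pin",ray("top",*Z(*q),.054))
c=np.array([ray("top",*Z(*q),.045)[:2] for q in [(50,102),(738,115),(737,206),(42,193)]]); print("caul",c.round(4).tolist(),c.mean(0))
for n in("top","scene"):
    d=np.load(f"pics/{n}0d.npy"); p=np.load(f"pics/{n}0.npy").astype(int); P=cloud(n,d)
    red=(p[...,2]>110)&(p[...,2]-p[...,1]>60)&(d>0)
    box=(P[...,0]>.35)&(P[...,0]<.55)&(P[...,1]>.05)&(P[...,1]<.35)
    # hardener cap: z .137-.157 ; glue cap: .175-.195
    for nm,lo,hi,ys in(("hard",.138,.150,(.2,.3)),("glue",.176,.195,(.1,.2))):
        m=red&box&(P[...,2]>lo)&(P[...,2]<hi)&(P[...,1]>ys[0])&(P[...,1]<ys[1]); Q=P[m]
        if len(Q)<6: print(n,nm,len(Q));continue
        r=least_squares(lambda s:np.hypot(*(Q[:,:2]-s).T)-.013,Q[:,:2].mean(0),loss='soft_l1',f_scale=.001)
        print(n,nm,len(Q),r.x.round(4),np.abs(r.fun).mean().round(4))
    # body: white points
    for nm,lo,hi,ys,rr in(("hard",.06,.12,(.2,.32),.024),("glue",.06,.15,(.1,.21),.029)):
        m=box&(P[...,2]>lo)&(P[...,2]<hi)&(P[...,1]>ys[0])&(P[...,1]<ys[1]); Q=P[m]
        r=least_squares(lambda s:np.hypot(*(Q[:,:2]-s).T)-rr,Q[:,:2].mean(0),loss='soft_l1',f_scale=.001)
        print(n,nm,"body",len(Q),r.x.round(4),np.abs(r.fun).mean().round(4))
    # cup
    m=(P[...,2]>.02)&(P[...,2]<.08)&(P[...,0]>.58)&(P[...,0]<.75)&(P[...,1]>-.4)&(P[...,1]<-.22); Q=P[m]; print(n,"cup",len(Q),Q.min(0).round(3),Q.max(0).round(3))
E
```

```text
jig [[0.4997, 0.3597], [0.527, 0.0422], [0.4131, 0.0318], [0.3858, 0.3498]] [0.45639432 0.19587793]
[0.11436171 0.31864691 0.11435015 0.31918873] ang [np.float64(94.90600738076363), np.float64(94.90834074659172)]
pin [0.44537812 0.33594316 0.054     ]
pin [0.4704774 0.0539058 0.054    ]
caul [[0.4695, 0.3483], [0.4901, 0.0405], [0.4497, 0.0369], [0.429, 0.3449]] [0.45958822 0.19266314]
top hard 3
top glue 90 [0.4618 0.1647] 0.0023
top hard body 224 [0.4511 0.2425] 0.0005
top glue body 332 [0.4603 0.1622] 0.0009
top cup 914 [ 0.633 -0.362  0.02 ] [ 0.704 -0.289  0.079]
scene hard 73 [0.451  0.2425] 0.001
scene glue 126 [0.4603 0.1608] 0.0018
scene hard body 685 [0.4503 0.2417] 0.0009
scene glue body 1142 [0.4593 0.1611] 0.0012
scene cup 537 [ 0.63  -0.364  0.021] [ 0.704 -0.288  0.079]
```

```bash
cat >> h.py <<'E'
def go(x=None,y=None,z=None,yaw=4.4):
    o=bot.get_obs(); R=Rn.from_quat(o['tool_rot']).as_matrix(); p=o['eef_pos']
    t=np.array([p[i] if a is None else a for i,a in enumerate((x,y,z))])
    T=np.array([[np.cos(np.radians(yaw)),np.sin(np.radians(yaw)),0],[np.sin(np.radians(yaw)),-np.cos(np.radians(yaw)),0],[0,0,-1]])
    w=Rn.from_matrix(R.T@T).as_rotvec()
    print("t%.1f pos"%o['clock'],p.round(4),"yaw %.2f"%np.degrees(np.arctan2(R[1,0],R[0,0])),"tilt",np.degrees(np.arccos(-R[2,2])).round(2),"F",o['ft_force'].round(1),"grip %.4f"%o['grip_width'])
    print("shift units (tool now)",(R.T@(t-p)/.025).round(3),"(aligned frame)",(T.T@(t-p)/.025).round(3),"turn units",(w/np.pi).round(4))
E
python3 -m inch '[[0,0,-0.5,0,0,-0.047,-1],[0,0,-0.5,0,0,-0.047,-1],[0,0,-0.5,0,0,-0.047,-1],[0,0,-0.5,0,0,-0.047,-1],[0,0,-0.5,0,0,-0.047,-1],[0,0,-0.5,0,0,-0.047,-1],[0,0,-0.5,0,0,-0.047,-1],[0,0,-0.5,0,0,-0.047,-1]]'
python3 -c "
from h import *
go(.4600,.1615,.30)"
```

```text
clock: 0.9
eef_pos: [0.1857, -0.4639, 0.3017]
tool_rot: [1.0, -0.001, -0.0, -0.001]
ft_force: [-0.8, 0.1, 0.6]
grip_width: 0.0855
t0.9 pos [ 0.1857 -0.4639  0.3017] yaw -0.15 tilt 0.07 F [-0.8  0.1  0.6] grip 0.0855
shift units (tool now) [ 10.905 -25.045   0.09 ] (aligned frame) [ 12.859 -24.1     0.068] turn units [-0.0004  0.0001 -0.0253]
```

```bash
python3 -m inch '[[0.5,-0.5,0,0,0,-0.0253,-1],[0.5,-1,0,0,0,0,-1],[0.5,-1,0,0,0,0,-1],[0.5,-1,0,0,0,0,-1],[0.5,-1,0,0,0,0,-1],[0.5,-1,0,0,0,0,-1],[0.5,-1,0,0,0,0,-1],[0.5,-1,0,0,0,0,-1]]'
python3 -m inch '[[0.5,-1,0,0,0,0,-1],[0.5,-1,0,0,0,0,-1],[0.5,-1,0,0,0,0,-1],[0.5,-1,0,0,0,0,-1],[0.5,-1,0,0,0,0,-1],[0.5,-1,0,0,0,0,-1],[0.5,-1,0,0,0,0,-1],[0.5,-1,0,0,0,0,-1]]'
python3 -m inch '[[0.5,-1,0,0,0,0,-1],[0.5,-1,0,0,0,0,-1],[0.5,-1,0,0,0,0,-1],[0.5,-1,0,0,0,0,-1],[0.5,-1,0,0,0,0,-1],[0.5,-1,0,0,0,0,-1],[0.5,-1,0,0,0,0,-1],[0.5,-0.5,0,0,0,0,-1]]'
python3 -c "
from h import *
go(.4600,.1615,.172)"
```

```text
clock: 1.7
eef_pos: [0.2734, -0.2698, 0.3013]
tool_rot: [0.999, 0.035, -0.0, -0.0]
ft_force: [-0.0, -0.0, 0.7]
grip_width: 0.085
clock: 2.5
eef_pos: [0.3589, -0.0633, 0.3014]
tool_rot: [0.999, 0.035, -0.0, -0.0]
ft_force: [0.1, 0.5, 0.6]
grip_width: 0.0854
clock: 3.3
eef_pos: [0.4454, 0.1314, 0.3011]
tool_rot: [0.999, 0.036, -0.001, -0.0]
ft_force: [0.1, -0.8, 0.7]
grip_width: 0.0854
t3.3 pos [0.4454 0.1314 0.3011] yaw 4.17 tilt 0.07 F [ 0.1 -0.8  0.7] grip 0.0854
shift units (tool now) [ 0.676 -1.157  5.165] (aligned frame) [ 0.674 -1.155  5.165] turn units [-0.0001  0.0004 -0.0013]
```

```bash
python3 -m inch '[[0.33,-0.57,0,0,0,0,-1],[0.33,-0.57,0,0,0,0,-1],[0,0,0.4,0,0,0,-1],[0,0,0.4,0,0,0,-1],[0,0,0.4,0,0,0,-1],[0,0,0.4,0,0,0,-1],[0,0,0,0,0,0,-1],[0,0,0,0,0,0,-1]]'
python3 -c "
from h import *
go(.4600,.1615,.172)"
```

```text
clock: 4.1
eef_pos: [0.4596, 0.1588, 0.2616]
tool_rot: [0.999, 0.035, -0.0, 0.0]
ft_force: [0.4, 0.4, 0.5]
grip_width: 0.0853
t4.1 pos [0.4596 0.1588 0.2616] yaw 4.02 tilt 0.02 F [0.4 0.4 0.5] grip 0.0853
shift units (tool now) [ 0.024 -0.107  3.584] (aligned frame) [ 0.023 -0.106  3.584] turn units [ 0.      0.0001 -0.0021]
```

```bash
python3 -m inch '[[0.02,-0.1,0.5,0,0,0,-1],[0,0,0.5,0,0,0,-1],[0,0,0.5,0,0,0,-1],[0,0,0.5,0,0,0,-1],[0,0,0.5,0,0,0,-1],[0,0,0.5,0,0,0,-1],[0,0,0.5,0,0,0,-1],[0,0,0.08,0,0,0,-1]]'
python3 -c "
from h import *
go(.4600,.1615,.172)"
python3 -c "
from h import *
snap(1)
zoom(1,'scene',190,60,350,300,2.5,'pics/z1s.png')"
```

```text
clock: 4.9
eef_pos: [0.4596, 0.1614, 0.1714]
tool_rot: [0.999, 0.035, -0.001, 0.0]
ft_force: [-0.1, -0.3, -0.1]
grip_width: 0.0854
t4.9 pos [0.4596 0.1614 0.1714] yaw 4.04 tilt 0.09 F [-0.1 -0.3 -0.1] grip 0.0854
shift units (tool now) [ 0.015 -0.004 -0.023] (aligned frame) [ 0.015 -0.004 -0.023] turn units [ 0.0001  0.0005 -0.002 ]
```

View pics/z1s.png

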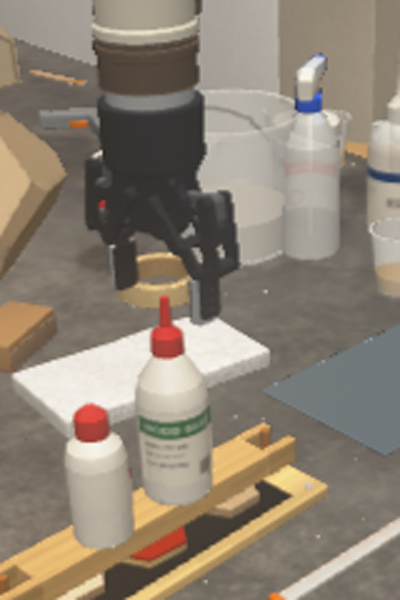

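```bash
python3 -c "
from h import *
o=bot.get_obs();print(o['eef_pos'],o['clock'])
for X in [o['eef_pos'],(.46,.1615,.197),(.4596,.1614,.26)]: print(proj('scene',X),(proj('scene',X)-[190,60])*2.5, proj('top',X))
snap(2)
zoom(2,'top',105,125,265,295,4,'pics/z2t.png')
zoom(2,'scene',190,60,350,300,2.5,'pics/z2s.png')
P=cloud('scene',np.load('pics/scene2d.npy'));print(P[60+60, 190+40].round(3),P[60+125,190+82].round(3),P[60+137,190+67].round(3))
"
```

```text
[0.4603345  0.16167057 0.17252195] 5.0
[256.72834327 200.07974596] [166.82085817 350.19936489] [183.03442465 249.50630305]
[256.17680117 188.90571335] [165.44200292 322.26428338] [179.92799866 248.14215469]
[254.39944687 158.82453692] [160.99861717 247.06134231] [170.7357706  243.88864111]
[0.478 0.196 0.34 ] [0.405 0.165 0.226] [0.45  0.168 0.186]
```

View pics/z2t.png

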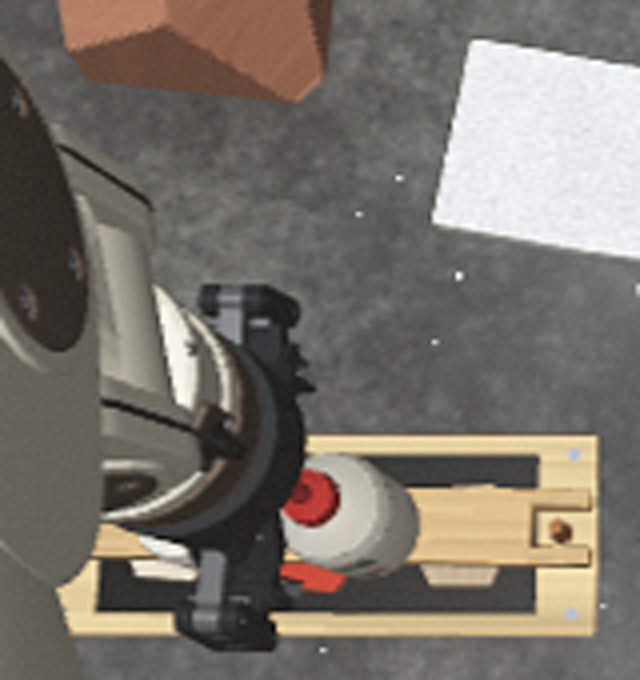

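View pics/z2s.png

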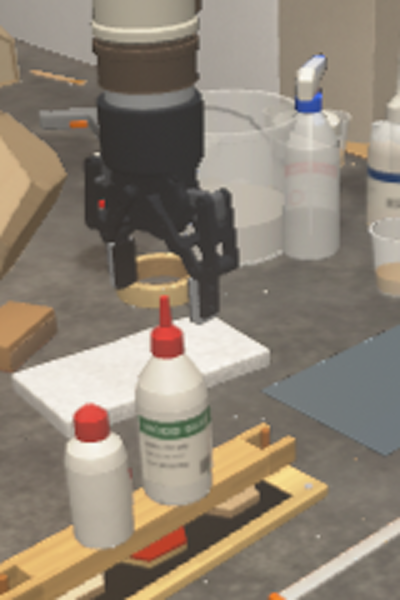

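```bash
python3 -c "
from h import *
for z in (.1725,.1855,.21,.222): 
  for s in (-1,1): print(z,s,(proj('scene',(.4603+s*.0425*.9975,.1617+s*.0425*.07,z))-[190,60])*2.5,(proj('top',(.4603+s*.0425*.9975,.1617+s*.0425*.07,z))-[105,125])*4)
P=cloud('scene',np.load('pics/scene2d.npy'))
for n in('scene','top'):
  P=cloud(n,np.load(f'pics/{n}2d.npy')).reshape(-1,3);p=np.load(f'pics/{n}2.npy').reshape(-1,3)
  m=(abs(P[:,1]-.16)<.05)&(abs(P[:,0]-.46)>.036)&(abs(P[:,0]-.46)<.075)&(P[:,2]>.08)&(P[:,2]<.3)
  Q=P[m];print(n,len(Q)); i=np.argsort(Q[:,2])[:12];print(Q[i].round(3))
"
```

```text
0.1725 -1 [203.74079163 368.02924277] [306.17219908 587.91392516]
0.1725 1 [131.90777453 333.44142271] [317.84780962 410.34118396]
0.1855 -1 [202.99672887 352.92716838] [299.35059626 586.20320553]
0.1855 1 [130.75695139 318.95121415] [311.38507932 405.63351923]
0.21 -1 [201.56746017 323.91762308] [285.82295243 582.81074682]
0.21 1 [128.54865214 291.14614515] [298.58444284 396.30911575]
0.222 -1 [200.85421089 309.44096294] [278.85456844 581.06321745]
0.222 1 [127.44777967 277.28487377] [291.99850329 391.51170137]
scene 1117
[[0.412 0.158 0.215]
 [0.412 0.153 0.216]
 [0.503 0.172 0.216]
 [0.505 0.168 0.216]
 [0.412 0.16  0.216]
 [0.504 0.174 0.216]
 [0.411 0.166 0.216]
 [0.505 0.171 0.216]
 [0.502 0.161 0.216]
 [0.504 0.157 0.216]
 [0.411 0.156 0.217]
 [0.509 0.175 0.217]]
top 467
[[0.419 0.15  0.221]
 [0.412 0.154 0.222]
 [0.417 0.149 0.222]
 [0.51  0.156 0.223]
 [0.504 0.161 0.223]
 [0.41  0.153 0.223]
 [0.509 0.156 0.223]
 [0.507 0.156 0.223]
 [0.505 0.155 0.223]
 [0.504 0.163 0.224]
 [0.515 0.16  0.224]
 [0.504 0.157 0.225]]
```

The two views agree that the open fingertips are at z≈0.215, while the reported TCP is 0.172. That is 42 mm above it, not 13 mm. I'll lift clear and check the tip offset at several openings before gripping anything.

```bash
cat >> h.py <<'E'
def tips(k,wide=.08):
    o=bot.get_obs(); e=o['eef_pos']
    r=snap(k)
    for n in r:
        P=cloud(n,r[n][1]); b=r[n][0].astype(int)
        m=(np.hypot(P[...,0]-e[0],P[...,1]-e[1])<wide)&(P[...,2]>e[2]-.03)&(P[...,2]<e[2]+.08)&(abs(P[...,1]-e[1])<.03)&(r[n][1]>0)&(b.max(-1)<230)
        m&=~((b[...,2]-b[...,1])>40)
        Q=P[m]; Q=Q[np.argsort(Q[:,2])]
        for s in(-1,1):
            q=Q[(Q[:,0]-e[0])*s>0][:10]; print(n,s,len(Q),"tip-TCP",(np.median(q,0)-e).round(4) if len(q) else None)
    print(e.round(4),o['grip_width'])
E
python3 -m inch '[[0,0,-0.8,0,0,0,-0.5],[0,0,-0.8,0,0,0,-0.5],[0,0,-0.8,0,0,0,-0.5],[0,0,-0.8,0,0,0,-0.5],[0,0,0,0,0,0,-0.5],[0,0,0,0,0,0,-0.5],[0,0,0,0,0,0,-0.5],[0,0,0,0,0,0,-0.5]]'
python3 -c "
from h import *
tips(3)"
python3 -m inch '[[0,0,0,0,0,0,0.38],[0,0,0,0,0,0,0.38],[0,0,0,0,0,0,0.38],[0,0,0,0,0,0,0.38],[0,0,0,0,0,0,0.38],[0,0,0,0,0,0,0.38],[0,0,0,0,0,0,0.38],[0,0,0,0,0,0,0.38]]'
python3 -c "
from h import *
tips(4)"
python3 -m inch '[[0,0,0,0,0,0,1],[0,0,0,0,0,0,1],[0,0,0,0,0,0,1],[0,0,0,0,0,0,1],[0,0,0,0,0,0,1],[0,0,0,0,0,0,1],[0,0,0,0,0,0,1],[0,0,0,0,0,0,1]]'
python3 -c "
from h import *
tips(5)
zoom(5,'scene',190,20,350,260,2.5,'pics/z5s.png')"

```

```text
clock: 5.9
eef_pos: [0.4596, 0.1615, 0.2512]
tool_rot: [0.999, 0.035, -0.001, 0.0]
ft_force: [0.6, 0.5, 0.4]
grip_width: 0.064
scene -1 525 tip-TCP [-0.0381 -0.0026  0.0373]
scene 1 525 tip-TCP [0.0319 0.0041 0.0373]
top -1 114 tip-TCP [-0.0373 -0.0088  0.0432]
top 1 114 tip-TCP [ 0.0332 -0.0022  0.0435]
[0.4596 0.1615 0.2512] 0.0639786984560325
clock: 6.8
eef_pos: [0.4603, 0.1617, 0.2522]
tool_rot: [0.999, 0.035, 0.0, 0.0]
ft_force: [-0.0, -0.0, -0.1]
grip_width: 0.0262
scene -1 626 tip-TCP [-0.0189 -0.0026  0.0311]
scene 1 626 tip-TCP [0.0142 0.0017 0.031 ]
top -1 138 tip-TCP [-0.0179 -0.0096  0.0393]
top 1 138 tip-TCP [ 0.0141 -0.0052  0.0345]
[0.4603 0.1617 0.2522] 0.02622715120617894
clock: 7.7
eef_pos: [0.4602, 0.1617, 0.2522]
tool_rot: [0.999, 0.035, -0.0, 0.0]
ft_force: [-0.5, 0.3, 0.2]
grip_width: -0.0002
scene -1 394 tip-TCP [-0.0068  0.0005  0.0317]
scene 1 394 tip-TCP [0.004  0.0115 0.0354]
top -1 124 tip-TCP [-0.0055 -0.0066  0.0387]
top 1 124 tip-TCP [ 0.0067 -0.0085  0.0392]
[0.4602 0.1617 0.2522] -0.00019849496773996505
```

View pics/z5s.png

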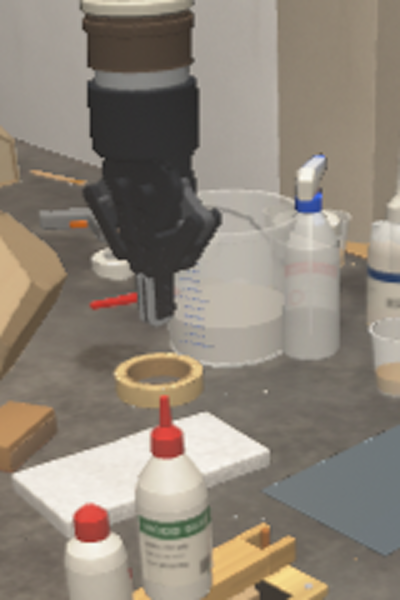

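```bash
python3 -c "
from h import *
for z in (.252,.272,.277,.282,.287,.292): print(z,(proj('scene',(.4602,.1617,z))-[190,20])*2.5,(proj('scene',(.4582,.151,z))-[190,20])*2.5)
zoom(5,'scene',225,120,285,180,10,'pics/z5b.png')
o=bot.get_obs();print(o['joint_pos'],o['tau'])
for z in (.252,.277,.282,.287,.292): print(z,(proj('scene',(.4602,.1617,z))-[225,120])*10)
"
```

```text
0.252 [160.83221359 356.77546713] [173.76400304 353.57709987]
0.272 [159.22842409 332.04364312] [172.30077247 328.93759817]
0.277 [158.82230416 325.78092191] [171.93026953 322.69865823]
0.282 [158.4140831 319.4857994] [171.55785948 316.42760412]
0.287 [158.00374456 313.15802349] [171.18352755 310.12418723]
0.292 [157.59127202 306.79733945] [170.80725881 303.7881564 ]
[ 3.37952842e-01  2.00274018e-01  8.41158170e-02  1.45454738e+00
 -1.22880549e-05  1.83801329e+00] [ 5.04543532e-04 -3.57271993e+01  2.57471412e+01  1.27198622e-03
  1.45679523e-04 -3.03711010e-05]
0.252 [293.32885436 427.1018685 ]
0.277 [285.28921665 303.12368763]
0.282 [283.65633242 277.9431976 ]
0.287 [282.01497825 252.63209395]
0.292 [280.36508809 227.1893578 ]
```

View pics/z5b.png

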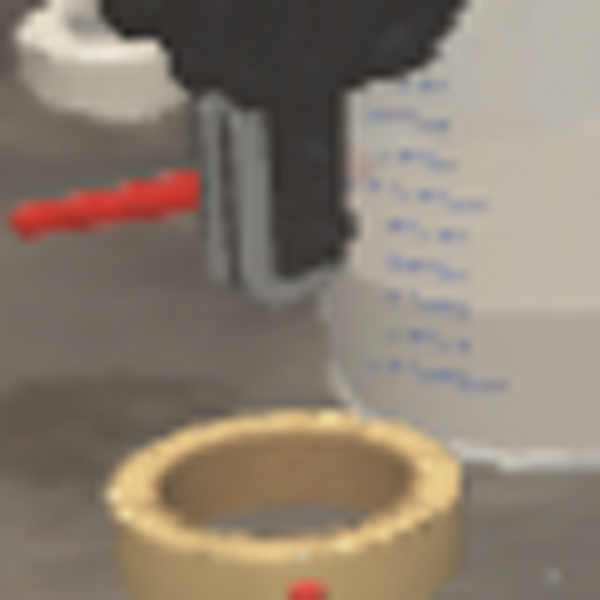

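The tip is about 29 mm above the reported TCP, and both views show it. So I'll treat the true tip z as reported + 0.029 and verify it at the first grasp.

```bash

python3 -m inch '[[0,0,0,0,0,0,-1],[0,0,0,0,0,0,-1],[0,0,0,0,0,0,-1],[0,0,0,0,0,0,-1],[0,0,0.4,0,0,0,-1],[0,0,0.4,0,0,0,-1],[0,0,0.4,0,0,0,-1],[0,0,0.4,0,0,0,-1]]'
python3 -m inch '[[0,0,0.4,0,0,0,-1],[0,0,0.4,0,0,0,-1],[0,0,0.4,0,0,0,-1],[0,0,0.4,0,0,0,-1],[0,0,0.4,0,0,0,-1],[0,0,0.4,0,0,0,-1],[0,0,0.36,0,0,0,-1],[0,0,0,0,0,0,-1]]'
python3 -c "
from h import *
go(.4603,.1615,.143)
tips(6)
zoom(6,'scene',190,60,350,300,2.5,'pics/z6s.png')"
```

```text
clock: 8.6
eef_pos: [0.4598, 0.1616, 0.2108]
tool_rot: [0.999, 0.035, -0.001, 0.0]
ft_force: [0.2, 0.5, 0.2]
grip_width: 0.0852
clock: 9.4
eef_pos: [0.4592, 0.1614, 0.1416]
tool_rot: [0.999, 0.035, -0.001, 0.0]
ft_force: [0.4, -0.4, -0.1]
grip_width: 0.0856
t9.4 pos [0.4592 0.1614 0.1416] yaw 4.05 tilt 0.16 F [ 0.4 -0.4 -0.1] grip 0.0856
shift units (tool now) [ 0.044 -0.001 -0.055] (aligned frame) [ 0.044 -0.001 -0.055] turn units [ 0.0002  0.0009 -0.0019]
scene -1 1078 tip-TCP [-0.021   0.0196 -0.0296]
scene 1 1078 tip-TCP [ 0.0048  0.0291 -0.0231]
top -1 523 tip-TCP [-0.0191 -0.0206 -0.0269]
top 1 523 tip-TCP [ 0.0119 -0.0263 -0.0231]
[0.4592 0.1614 0.1416] 0.085581876824407
```

View pics/z6s.png

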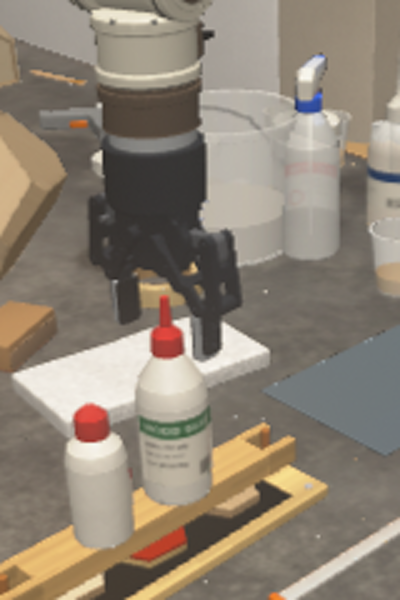

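The fingers straddle the cap: the tips are at (130,320) and (205,355) in the zoom, and the cap is at (167,343). Closing now.

```bash

python3 -m inch '[[0,0,-0.06,0,0,0,-1],[0,0,0,0,0,0,1],[0,0,0,0,0,0,1],[0,0,0,0,0,0,1],[0,0,0,0,0,0,1],[0,0,0,0,0,0,1],[0,0,0,0,0,0,1],[0,0,0,0,0,0,1]]'
python3 -m inch '[[0,0,-0.3,0,0,0,1],[0,0,-0.3,0,0,0,1],[0,0,-0.4,0,0,0,1],[0,0,-0.4,0,0,0,1],[0,0,-0.4,0,0,0,1],[0,0,-0.4,0,0,0,1],[0,0,-0.3,0,0,0,1],[0,0,-0.3,0,0,0,1]]'
python3 -c "
from h import *
go(.56,-.27,.23,4.4)
snap(7)
zoom(7,'scene',190,20,350,260,2.5,'pics/z7s.png')"
```

```text
clock: 10.3
eef_pos: [0.4605, 0.1619, 0.1452]
tool_rot: [0.999, 0.035, 0.0, -0.0]
ft_force: [-1.5, 0.2, 4.4]
grip_width: 0.0229
clock: 11.1
eef_pos: [0.4603, 0.1618, 0.2155]
tool_rot: [0.999, 0.035, 0.0, -0.0]
ft_force: [-0.1, 0.9, -2.8]
grip_width: 0.023
t11.1 pos [0.4603 0.1618 0.2155] yaw 4.05 tilt 0.02 F [-0.1  0.9 -2.8] grip 0.0230
shift units (tool now) [ 2.757 17.51  -0.582] (aligned frame) [ 2.651 17.526 -0.581] turn units [-0.     -0.0001 -0.0019]
```

View pics/z7s.png

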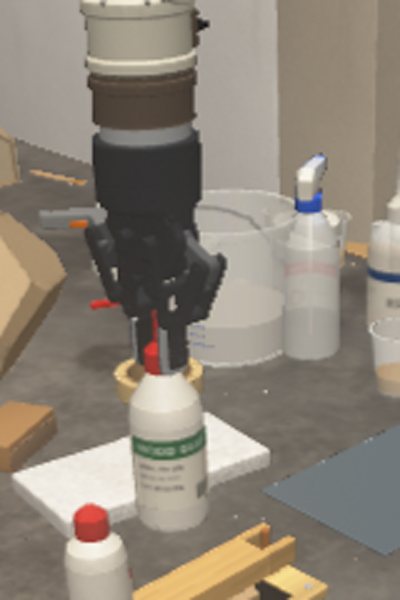

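```bash

python3 -m inch '[[0.1,0.3,0,0,0,0,1],[0.12,0.5,0,0,0,0,1],[0.12,0.7,0,0,0,0,1],[0.12,0.8,0,0,0,0,1],[0.12,0.8,0,0,0,0,1],[0.12,0.8,0,0,0,0,1],[0.12,0.8,0,0,0,0,1],[0.12,0.8,0,0,0,0,1]]'
python3 -m inch '[[0.12,0.8,0,0,0,0,1],[0.12,0.8,0,0,0,0,1],[0.12,0.8,0,0,0,0,1],[0.12,0.8,0,0,0,0,1],[0.12,0.8,0,0,0,0,1],[0.12,0.8,0,0,0,0,1],[0.12,0.8,0,0,0,0,1],[0.12,0.8,0,0,0,0,1]]'
python3 -m inch '[[0.12,0.8,0,0,0,0,1],[0.12,0.8,0,0,0,0,1],[0.12,0.8,0,0,0,0,1],[0.12,0.8,0,0,0,0,1],[0.12,0.8,0,0,0,0,1],[0.12,0.7,0,0,0,0,1],[0.1,0.5,0,0,0,0,1],[0,0.3,0,0,0,0,1]]'
python3 -m inch '[[0,0,0,0,0,0,1],[0,0,0.5,0,0,0,1],[0,0,0.5,0,0,0,1],[0,0,0.5,0,0,0,1],[0,0,0.5,0,0,0,1],[0,0,0.5,0,0,0,1],[0,0,0.5,0,0,0,1],[0,0,0.3,0,0,0,1]]'
python3 -c "
from h import *
go(.56,-.27,.102,4.4)
snap(8)"
```

```text
clock: 12.0
eef_pos: [0.4932, 0.0242, 0.2141]
tool_rot: [0.999, 0.035, -0.001, 0.0]
ft_force: [-0.1, -0.2, -2.1]
grip_width: 0.0229
clock: 12.8
eef_pos: [0.5281, -0.1337, 0.2139]
tool_rot: [0.999, 0.035, -0.001, -0.0]
ft_force: [0.8, 1.3, -2.5]
grip_width: 0.0232
clock: 13.6
eef_pos: [0.5584, -0.269, 0.2138]
tool_rot: [0.999, 0.035, -0.001, -0.0]
ft_force: [-0.5, 0.4, -2.6]
grip_width: 0.023
clock: 14.4
eef_pos: [0.5582, -0.2669, 0.1305]
tool_rot: [0.999, 0.035, -0.001, -0.0]
ft_force: [0.9, 0.1, -3.1]
grip_width: 0.0227
t14.4 pos [ 0.5582 -0.2669  0.1305] yaw 4.06 tilt 0.11 F [ 0.9  0.1 -3.1] grip 0.0227
shift units (tool now) [0.066 0.128 1.14 ] (aligned frame) [0.064 0.127 1.14 ] turn units [-0.0003  0.0005 -0.0019]
```

View pics/scene8.png

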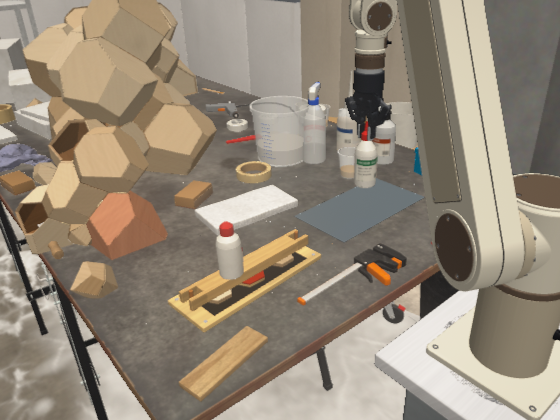

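```bash

python3 -m inch '[[0,0,0.4,0,0,0,1],[0,0,0.3,0,0,0,1],[0,0,0.15,0,0,0,1],[0,0,0.1,0,0,0,1],[0,0,0.06,0,0,0,1],[0,0,0,0,0,0,1],[0,0,0,0,0,0,1],[0,0,0,0,0,0,1]]'
python3 -c "
from h import *
go(.56,-.27,.102,4.4)
snap(9); zoom(9,'scene',320,80,440,250,3.5,'pics/z9.png')"
```

```text
clock: 15.3
eef_pos: [0.559, -0.2675, 0.1073]
tool_rot: [0.999, 0.035, 0.0, 0.0]
ft_force: [-0.4, 0.1, -2.3]
grip_width: 0.0228
t15.3 pos [ 0.559  -0.2675  0.1073] yaw 4.05 tilt 0.04 F [-0.4  0.1 -2.3] grip 0.0228
shift units (tool now) [0.032 0.104 0.213] (aligned frame) [0.031 0.104 0.213] turn units [ 0.0001 -0.0002 -0.0019]
```

View pics/z9.png

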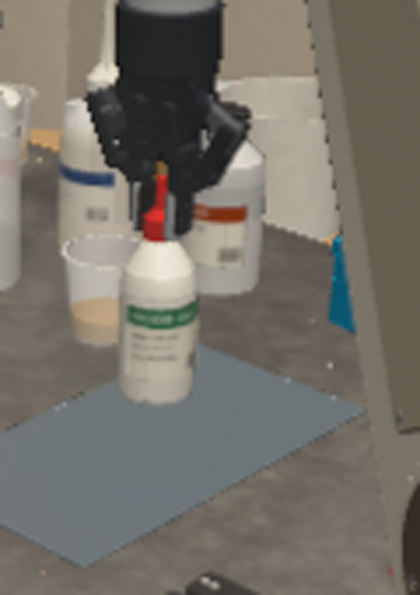

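```bash

python3 -m inch '[[0,0,0.05,0,0,0,1],[0,0,0.04,0,0,0,1],[0,0,0.04,0,0,0,1],[0,0,0.04,0,0,0,1],[0,0,0.02,0,0,0,1],[0,0,0,0,0,0,1],[0,0,0,0,0,0,1],[0,0,0,0,0,0,1]]'

```

```text
clock: 16.2
eef_pos: [0.5588, -0.2674, 0.1023]
tool_rot: [0.999, 0.035, 0.0, 0.0]
ft_force: [-1.0, 0.1, -2.0]
grip_width: 0.0231
```

```bash

python3 -m inch '[[0,0,0.03,0,0,0,1],[0,0,0.03,0,0,0,1],[0,0,0,0,0,0,1],[0,0,0,0,0,0,1],[0,0,0,0,0,0,1],[0,0,0,0,0,0,1],[0,0,0,0,0,0,1],[0,0,0,0,0,0,1]]'

```

```text
clock: 17.0
eef_pos: [0.5592, -0.2677, 0.1023]
tool_rot: [0.999, 0.035, 0.001, 0.001]
ft_force: [-1.3, 1.3, 5.3]
grip_width: 0.0226
```

```bash

python3 -m inch '[[0,0,-0.03,0,0,0,1],[0,0,0,0,0,0,-1],[0,0,0,0,0,0,-1],[0,0,0,0,0,0,-1],[0,0,0,0,0,0,-1],[0,0,0,0,0,0,-1],[0,0,0,0,0,0,-1],[0,0,-0.3,0,0,0,-1]]'
python3 -m inch '[[0,0,-0.6,0,0,0,-1],[0,0,-0.8,0,0,0,-1],[0,0,-0.8,0,0,0,-1],[0,0,-0.8,0,0,0,-1],[0,0,-0.8,0,0,0,-1],[0,-0.3,-0.4,0,0,0,-1],[0,-0.6,-0.2,0,0,0,-1],[0,-0.8,0,0,0,0,-1]]'
python3 -c "
from h import *
go(.4507,.242,.19,4.4)
snap(10)"
```

```text
clock: 17.8
eef_pos: [0.5579, -0.2669, 0.108]
tool_rot: [0.999, 0.035, -0.001, -0.001]
ft_force: [0.6, -0.5, 0.6]
grip_width: 0.0856
clock: 18.6
eef_pos: [0.5558, -0.2242, 0.2193]
tool_rot: [0.999, 0.035, 0.0, 0.0]
ft_force: [-0.0, 0.2, 0.0]
grip_width: 0.0856
t18.6 pos [ 0.5558 -0.2242  0.2193] yaw 4.00 tilt 0.04 F [-0.   0.2  0. ] grip 0.0856
shift units (tool now) [ -2.894 -18.896   1.17 ] (aligned frame) [ -2.761 -18.915   1.173] turn units [ 0.     -0.0002 -0.0022]
```

View pics/scene10.png

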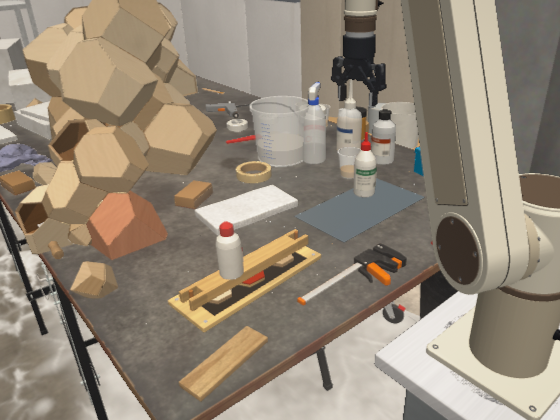

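The glue bottle is standing on the mat at (365,172). Going for the hardener bottle next.

```bash

python3 -m inch '[[-0.12,-1,0,0,0,0,-1],[-0.15,-1,0,0,0,0,-1],[-0.15,-1,0,0,0,0,-1],[-0.15,-1,0,0,0,0,-1],[-0.15,-1,0,0,0,0,-1],[-0.15,-1,0,0,0,0,-1],[-0.15,-1,0,0,0,0,-1],[-0.15,-1,0,0,0,0,-1]]'
python3 -m inch '[[-0.15,-1,0,0,0,0,-1],[-0.15,-1,0,0,0,0,-1],[-0.15,-1,0,0,0,0,-1],[-0.15,-1,0,0,0,0,-1],[-0.15,-1,0,0,0,0,-1],[-0.15,-1,0,0,0,0,-1],[-0.15,-1,0,0,0,0,-1],[-0.15,-1,0,0,0,0,-1]]'
python3 -m inch '[[-0.15,-1,0,0,0,0,-1],[-0.15,-0.7,0,0,0,0,-1],[0,-0.5,0,0,0,0,-1],[0,-0.3,0,0,0,0,-1],[0,0,0.4,0,0,0,-1],[0,0,0.4,0,0,0,-1],[0,0,0.3,0,0,0,-1],[0,0,0,0,0,0,-1]]'
python3 -c "
from h import *
go(.4507,.242,.102,4.4)"
```

```text
clock: 19.5
eef_pos: [0.5115, -0.0263, 0.2182]
tool_rot: [0.999, 0.035, -0.001, -0.0]
ft_force: [0.4, 0.9, 1.5]
grip_width: 0.0853
clock: 20.3
eef_pos: [0.4674, 0.1708, 0.2182]
tool_rot: [0.999, 0.036, -0.001, 0.0]
ft_force: [0.3, -0.4, -0.5]
grip_width: 0.0858
clock: 21.1
eef_pos: [0.4556, 0.2303, 0.1895]
tool_rot: [0.999, 0.035, -0.002, 0.001]
ft_force: [0.5, 0.4, 0.1]
grip_width: 0.0854
t21.1 pos [0.4556 0.2303 0.1895] yaw 3.98 tilt 0.21 F [0.5 0.4 0.1] grip 0.0854
shift units (tool now) [-0.152 -0.484  3.5  ] (aligned frame) [-0.16 -0.48  3.5 ] turn units [ 0.0005  0.0011 -0.0023]
```

```bash

python3 -m inch '[[-0.15,-0.48,0.3,0,0,0,-1],[0,0,0.5,0,0,0,-1],[0,0,0.5,0,0,0,-1],[0,0,0.5,0,0,0,-1],[0,0,0.5,0,0,0,-1],[0,0,0.5,0,0,0,-1],[0,0,0.4,0,0,0,-1],[0,0,0.1,0,0,0,-1]]'
python3 -c "
from h import *
go(.4507,.242,.106,4.4)
snap(11)
zoom(11,'scene',170,80,330,320,2.5,'pics/z11.png')"
```

```text
clock: 21.9
eef_pos: [0.4511, 0.2433, 0.1077]
tool_rot: [0.999, 0.035, -0.001, 0.0]
ft_force: [0.2, 0.4, -0.4]
grip_width: 0.0854
t21.9 pos [0.4511 0.2433 0.1077] yaw 4.06 tilt 0.12 F [ 0.2  0.4 -0.4] grip 0.0854
shift units (tool now) [-0.018  0.053  0.068] (aligned frame) [-0.018  0.052  0.068] turn units [ 0.0002  0.0006 -0.0019]
```

View pics/z11.png

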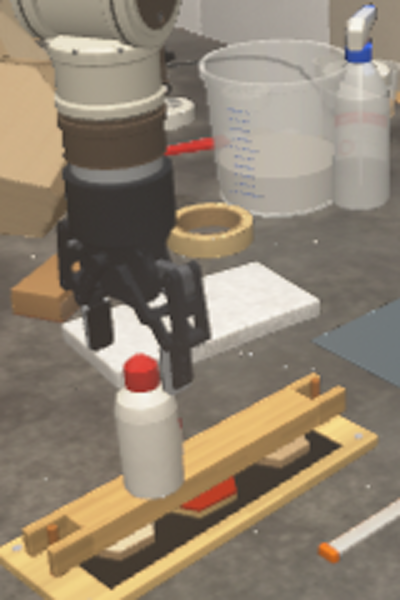

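```bash

python3 -m inch '[[0,0.05,0,0,0,0,-1],[0,0,0,0,0,0,1],[0,0,0,0,0,0,1],[0,0,0,0,0,0,1],[0,0,0,0,0,0,1],[0,0,0,0,0,0,1],[0,0,0,0,0,0,1],[0,0,0,0,0,0,1]]'
python3 -m inch '[[0,0,-0.3,0,0,0,1],[0,0,-0.4,0,0,0,1],[0,0,-0.5,0,0,0,1],[0,0,-0.5,0,0,0,1],[0,0,-0.5,0,0,0,1],[0,0,-0.4,0,0,0,1],[0,0,-0.2,0,0,0,1],[0,0.2,0,0,0,0,1]]'
python3 -c "
from h import *
go(.56,-.13,.18,4.4)"
```

```text
clock: 22.8
eef_pos: [0.4521, 0.2423, 0.1094]
tool_rot: [0.999, 0.035, 0.0, -0.0]
ft_force: [-0.6, -0.8, 3.3]
grip_width: 0.0232
clock: 23.6
eef_pos: [0.4529, 0.2376, 0.1798]
tool_rot: [0.999, 0.036, 0.001, -0.0]
ft_force: [-0.5, 0.1, -1.4]
grip_width: 0.0232
t23.6 pos [0.4529 0.2376 0.1798] yaw 4.10 tilt 0.1 F [-0.5  0.1 -1.4] grip 0.0232
shift units (tool now) [ 3.222 14.973 -0.016] (aligned frame) [ 3.143e+00  1.499e+01 -9.000e-03] turn units [-0.0003 -0.0005 -0.0017]
```

```bash

python3 -m inch '[[0.12,0.5,0,0,0,0,1],[0.16,0.7,0,0,0,0,1],[0.16,0.8,0,0,0,0,1],[0.16,0.8,0,0,0,0,1],[0.16,0.8,0,0,0,0,1],[0.16,0.8,0,0,0,0,1],[0.16,0.8,0,0,0,0,1],[0.16,0.8,0,0,0,0,1]]'
python3 -m inch '[[0.16,0.8,0,0,0,0,1],[0.16,0.8,0,0,0,0,1],[0.16,0.8,0,0,0,0,1],[0.16,0.8,0,0,0,0,1],[0.16,0.8,0,0,0,0,1],[0.16,0.8,0,0,0,0,1],[0.16,0.8,0,0,0,0,1],[0.16,0.8,0,0,0,0,1]]'
python3 -m inch '[[0.16,0.8,0,0,0,0,1],[0.16,0.8,0,0,0,0,1],[0.16,0.6,0,0,0,0,1],[0.15,0.4,0,0,0,0,1],[0,0,0.4,0,0,0,1],[0,0,0.6,0,0,0,1],[0,0,0.6,0,0,0,1],[0,0,0.6,0,0,0,1]]'
python3 -m inch '[[0,0,0.6,0,0,0,1],[0,0,0.5,0,0,0,1],[0,0,0.4,0,0,0,1],[0,0,0.2,0,0,0,1],[0,0,0.1,0,0,0,1],[0,0,0,0,0,0,1],[0,0,0,0,0,0,1],[0,0,0,0,0,0,1]]'
python3 -c "
from h import *
go(.56,-.13,.0665,4.4)"
```

```text
clock: 24.4
eef_pos: [0.4935, 0.0877, 0.1781]
tool_rot: [0.999, 0.035, -0.001, 0.0]
ft_force: [-0.1, 0.1, -1.0]
grip_width: 0.0231
clock: 25.2
eef_pos: [0.5363, -0.0695, 0.178]
tool_rot: [0.999, 0.035, -0.001, 0.0]
ft_force: [-0.4, -0.2, -0.3]
grip_width: 0.0232
clock: 26.0
eef_pos: [0.5568, -0.1304, 0.1225]
tool_rot: [0.999, 0.036, -0.001, -0.0]
ft_force: [0.1, 0.0, -0.2]
grip_width: 0.0236
clock: 26.8
eef_pos: [0.558, -0.1315, 0.0796]
tool_rot: [0.999, 0.035, 0.001, 0.0]
ft_force: [0.9, -0.3, -1.4]
grip_width: 0.0234
t26.8 pos [ 0.558  -0.1315  0.0796] yaw 4.05 tilt 0.08 F [ 0.9 -0.3 -1.4] grip 0.0234
shift units (tool now) [ 0.084 -0.055  0.525] (aligned frame) [ 0.085 -0.054  0.525] turn units [ 0.0001 -0.0004 -0.0019]
```

```bash

python3 -m inch '[[0,0,0.2,0,0,0,1],[0,0,0.1,0,0,0,1],[0,0,0.1,0,0,0,1],[0,0,0.05,0,0,0,1],[0,0,0.05,0,0,0,1],[0,0,0.03,0,0,0,1],[0,0,0,0,0,0,1],[0,0,0,0,0,0,1]]'

```

```text
clock: 27.6
eef_pos: [0.5576, -0.1315, 0.0664]
tool_rot: [0.999, 0.035, 0.0, 0.0]
ft_force: [-2.6, -0.5, 5.1]
grip_width: 0.0233
```

```bash

python3 -m inch '[[0,0,-0.03,0,0,0,1],[0,0,0,0,0,0,-1],[0,0,0,0,0,0,-1],[0,0,0,0,0,0,-1],[0,0,0,0,0,0,-1],[0,0,0,0,0,0,-1],[0,0,0,0,0,0,-1],[0,0,-0.3,0,0,0,-1]]'
python3 -m inch '[[0,0,-0.6,0,0,0,-1],[0,0,-0.8,0,0,0,-1],[0,0,-0.8,0,0,0,-1],[0,-0.5,-0.6,0,0,0,-1],[-0.2,-0.8,0,0,0,0,-1],[-0.2,-1,0,0,0,0,-1],[-0.2,-1,0,0,0,0,-1],[-0.2,-1,0,0,0,0,-1]]'
python3 -c "
from h import *
go(.4596,.1927,.12,4.4)
snap(12)
zoom(12,'top',105,225,265,295,5,'pics/z12t.png')"
```

```text
clock: 28.4
eef_pos: [0.5565, -0.1312, 0.0731]
tool_rot: [0.999, 0.035, -0.001, -0.0]
ft_force: [0.1, 0.5, -0.2]
grip_width: 0.0854
clock: 29.2
eef_pos: [0.5298, -0.0248, 0.1447]
tool_rot: [0.999, 0.035, 0.001, 0.0]
ft_force: [0.4, 0.1, 0.7]
grip_width: 0.0855
t29.2 pos [ 0.5298 -0.0248  0.1447] yaw 4.03 tilt 0.06 F [0.4 0.1 0.7] grip 0.0855
shift units (tool now) [-2.191 -8.875  0.987] (aligned frame) [-2.132 -8.889  0.99 ] turn units [ 0.     -0.0003 -0.0021]
```

View pics/z12t.png

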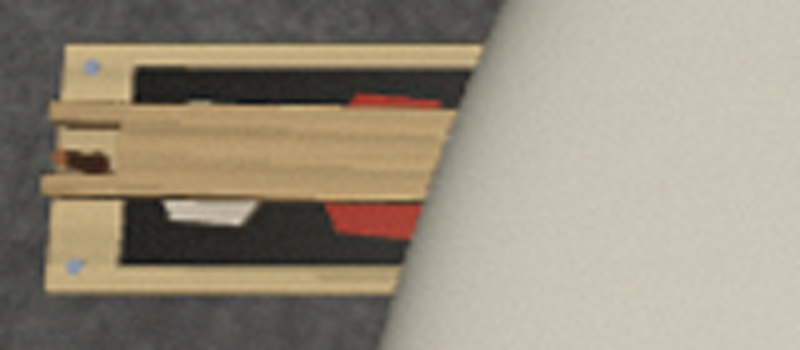

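View pics/top12.png

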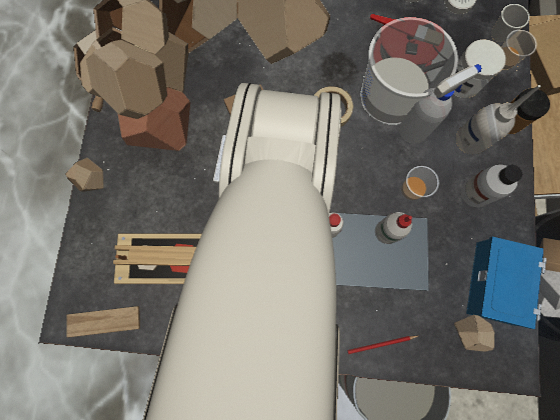

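```bash

python3 -m inch '[[-0.22,-0.9,0,0,0,0,-1],[-0.22,-0.9,0,0,0,0,-1],[-0.22,-0.9,0,0,0,0,-1],[-0.22,-0.9,0,0,0,0,-1],[-0.22,-0.9,0,0,0,0,-1],[-0.22,-0.9,0,0,0,0,-1],[-0.22,-0.9,0,0,0,0,-1],[-0.22,-0.9,0,0,0,0,-1]]'
python3 -m inch '[[-0.22,-0.8,0,0,0,0,-1],[0,-0.5,0.5,0,0,0,-1],[0,0,0.8,0,0,0,-1],[0,0,0.8,0,0,0,-1],[0,0,0.8,0,0,0,-1],[0,0,0.8,0,0,0,-1],[0,0,0.5,0,0,0,-1],[0,0,0,0,0,0,-1]]'
python3 -c "
from h import *
go(.4596,.1927,-.006,4.0)
snap(13)
zoom(13,'scene',165,120,335,320,3,'pics/z13.png')"
```

```text
clock: 30.1
eef_pos: [0.4737, 0.1512, 0.1445]
tool_rot: [0.999, 0.035, 0.001, 0.0]
ft_force: [-0.0, 0.3, -0.5]
grip_width: 0.0852
clock: 30.9
eef_pos: [0.464, 0.1815, 0.0364]
tool_rot: [0.999, 0.035, -0.002, 0.001]
ft_force: [-0.1, 0.4, 0.0]
grip_width: 0.0851
t30.9 pos [0.464  0.1815 0.0364] yaw 4.00 tilt 0.28 F [-0.1  0.4  0. ] grip 0.0851
shift units (tool now) [-0.135 -0.461  1.697] (aligned frame) [-0.143 -0.458  1.697] turn units [0.0006 0.0014 0.    ]
```

View pics/z13.png

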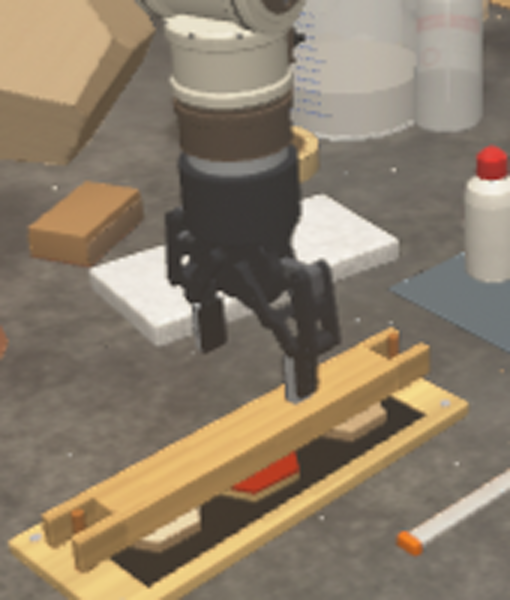

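```bash

python3 -m inch '[[-0.14,-0.46,0,0,0,0,-1],[0,0,0.3,0,0,0,-1],[0,0,0.4,0,0,0,-1],[0,0,0.4,0,0,0,-1],[0,0,0.3,0,0,0,-1],[0,0,0.2,0,0,0,-1],[0,0,0,0,0,0,-1],[0,0,0,0,0,0,-1]]'
python3 -c "
from h import *
go(.4596,.1927,-.006,4.0)
snap(14)
zoom(14,'scene',165,120,335,320,3,'pics/z14.png')"
```

```text
clock: 31.8
eef_pos: [0.4612, 0.1941, -0.0012]
tool_rot: [0.999, 0.035, -0.0, 0.0]
ft_force: [0.2, -0.9, 0.2]
grip_width: 0.0853
t31.8 pos [ 0.4612  0.1941 -0.0012] yaw 4.05 tilt 0.01 F [ 0.2 -0.9  0.2] grip 0.0853
shift units (tool now) [-0.069  0.05   0.194] (aligned frame) [-0.069  0.05   0.194] turn units [0.     0.0001 0.0003]
```

View pics/z14.png

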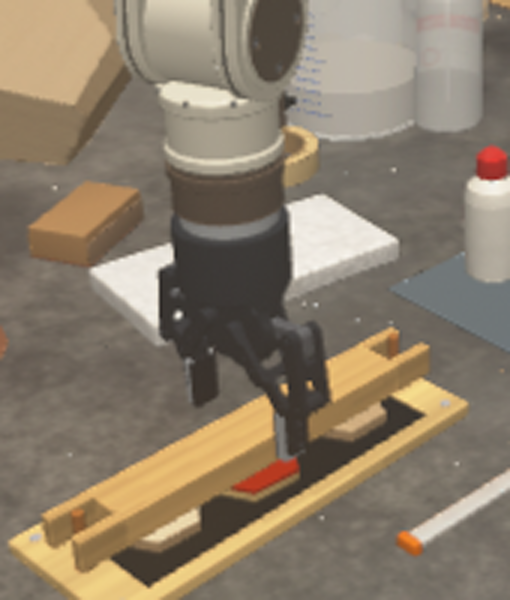

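```bash
python3 -c "
from h import *
for z in(.021,.03,.041,.05): print(z,[((proj('scene',(.4612-dx,.1911+dy,z))-[165,120])*3).round(0) for dx,dy in((.0425,.011),(.0425,-.011),(.057,.011),(.057,-.011))])"
```

```text
0.021 [array([278., 482.]), array([304., 469.]), array([291., 492.]), array([317., 479.])]
0.03 [array([277., 471.]), array([303., 458.]), array([290., 481.]), array([317., 468.])]
0.041 [array([276., 458.]), array([302., 445.]), array([289., 468.]), array([316., 454.])]
0.05 [array([275., 447.]), array([302., 434.]), array([289., 457.]), array([315., 443.])]
```

Consistent with the tips at z≈0.041. I'll lower another 4 mm and close.

```bash

python3 -m inch '[[-0.05,0.05,0.17,0,0,0,-1],[0,0,0,0,0,0,1],[0,0,0,0,0,0,1],[0,0,0,0,0,0,1],[0,0,0,0,0,0,1],[0,0,0,0,0,0,1],[0,0,0,0,0,0,1],[0,0,0,0,0,0,1]]'
python3 -c "
from h import *
go(None,None,.01)
snap(15)
zoom(15,'scene',165,120,335,320,3,'pics/z15.png')"
```

```text
clock: 32.7
eef_pos: [0.4605, 0.193, -0.0049]
tool_rot: [0.999, 0.035, 0.0, -0.0]
ft_force: [0.4, -0.1, 3.8]
grip_width: 0.0406
t32.7 pos [ 0.4605  0.193  -0.0049] yaw 4.06 tilt 0.06 F [ 0.4 -0.1  3.8] grip 0.0406
shift units (tool now) [ 0.001 -0.    -0.596] (aligned frame) [ 0.     0.    -0.596] turn units [-0.0001 -0.0003 -0.0019]
```

View pics/z15.png

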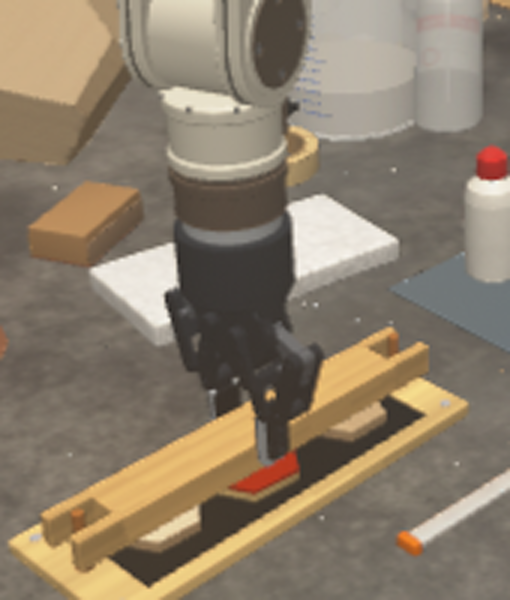

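```bash

python3 -m inch '[[0,0,-0.15,0,0,0,1],[0,0,-0.3,0,0,0,1],[0,0,-0.4,0,0,0,1],[0,0,-0.4,0,0,0,1],[0,0,-0.4,0,0,0,1],[0,0,-0.4,0,0,0,1],[0,0,-0.3,0,0,0,1],[0,0,-0.15,0,0,0,1]]'
python3 -c "
from h import *
go(.465,-.206,.055,4.0)
snap(16)
zoom(16,'scene',165,80,335,320,2.5,'pics/z16.png')"
```

```text
clock: 33.6
eef_pos: [0.4607, 0.1931, 0.0584]
tool_rot: [0.999, 0.035, 0.001, -0.0]
ft_force: [0.2, 0.1, -1.9]
grip_width: 0.0406
t33.6 pos [0.4607 0.1931 0.0584] yaw 4.05 tilt 0.1 F [ 0.2  0.1 -1.9] grip 0.0406
shift units (tool now) [-0.956 15.935  0.126] (aligned frame) [-0.94  15.936  0.137] turn units [-0.0002 -0.0005  0.0003]
```

View pics/z16.png

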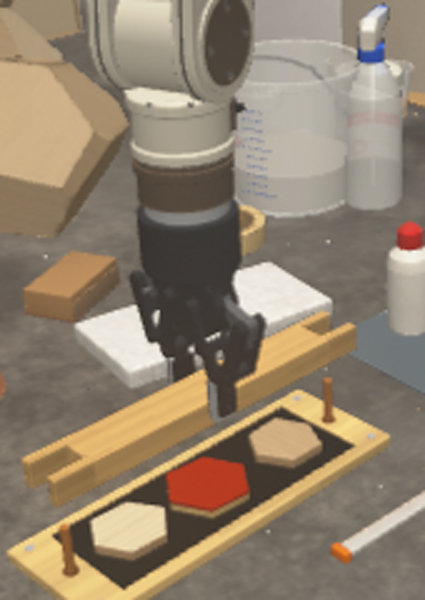

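The batten is lifted level and clear of the pins, and all three facets are lying flat. Carrying it to the mat.

```bash

python3 -m inch '[[-0.04,0.4,0,0,0,0,1],[-0.05,0.6,0,0,0,0,1],[-0.05,0.8,0,0,0,0,1],[-0.05,0.8,0,0,0,0,1],[-0.05,0.8,0,0,0,0,1],[-0.05,0.8,0,0,0,0,1],[-0.05,0.8,0,0,0,0,1],[-0.05,0.8,0,0,0,0,1]]'
python3 -m inch '[[-0.05,0.8,0,0,0,0,1],[-0.05,0.8,0,0,0,0,1],[-0.05,0.8,0,0,0,0,1],[-0.05,0.8,0,0,0,0,1],[-0.05,0.8,0,0,0,0,1],[-0.05,0.8,0,0,0,0,1],[-0.05,0.8,0,0,0,0,1],[-0.05,0.8,0,0,0,0,1]]'
python3 -m inch '[[-0.05,0.8,0,0,0,0,1],[-0.05,0.8,0,0,0,0,1],[-0.04,0.8,0,0,0,0,1],[0,0.6,0,0,0,0,1],[0,0.4,0.2,0,0,0,1],[0,0,0.4,0,0,0,1],[0,0,0.4,0,0,0,1],[0,0,0.4,0,0,0,1]]'
python3 -c "
from h import *
go(.465,-.206,-.024,4.0)
snap(17)"
```

```text
clock: 34.5
eef_pos: [0.4596, 0.0453, 0.0567]
tool_rot: [0.999, 0.035, -0.001, 0.0]
ft_force: [0.2, -0.5, -0.7]
grip_width: 0.0407
clock: 35.3
eef_pos: [0.4605, -0.1146, 0.0567]
tool_rot: [0.999, 0.035, -0.001, -0.0]
ft_force: [0.7, -0.2, -1.7]
grip_width: 0.0408
clock: 36.1
eef_pos: [0.4636, -0.1969, 0.0208]
tool_rot: [0.999, 0.036, -0.001, -0.001]
ft_force: [0.2, -0.5, -1.0]
grip_width: 0.0408
t36.1 pos [ 0.4636 -0.1969  0.0208] yaw 4.10 tilt 0.11 F [ 0.2 -0.5 -1. ] grip 0.0408
shift units (tool now) [0.032 0.37  1.79 ] (aligned frame) [0.03  0.368 1.791] turn units [-0.0003  0.0005  0.0006]
```

View pics/scene17.png

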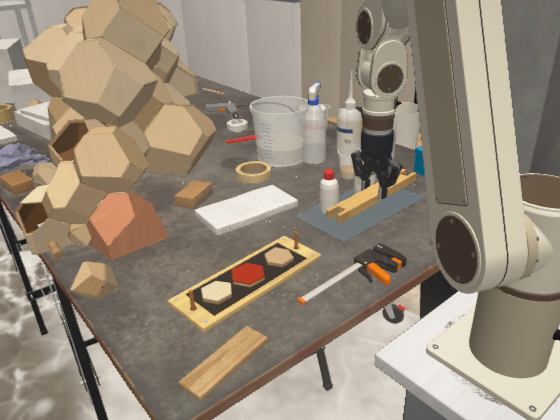

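View pics/top17.png

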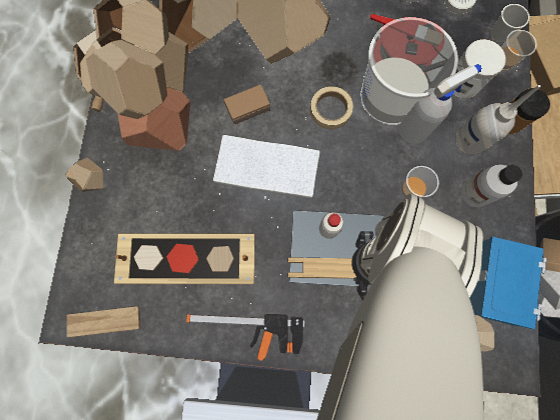

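```bash

python3 -m inch '[[0.03,0.4,0.3,0,0,0,1],[0,0,0.5,0,0,0,1],[0,0,0.5,0,0,0,1],[0,0,0.2,0,0,0,1],[0,0,0.1,0,0,0,1],[0,0,0,0,0,0,1],[0,0,0,0,0,0,1],[0,0,0,0,0,0,1]]'
python3 -c "
from h import *
go(.465,-.207,-.024,4.0)
zoom(17,'top',105,225,265,295,5,'pics/z17t.png')
zoom(17,'scene',165,220,335,330,4,'pics/z17s.png')"
```

```text
clock: 37.0
eef_pos: [0.4664, -0.2079, -0.0173]
tool_rot: [0.999, 0.035, 0.001, 0.0]
ft_force: [0.1, -0.9, -1.1]
grip_width: 0.0408
t37.0 pos [ 0.4664 -0.2079 -0.0173] yaw 4.06 tilt 0.06 F [ 0.1 -0.9 -1.1] grip 0.0408
shift units (tool now) [-0.052 -0.042  0.268] (aligned frame) [-0.052 -0.042  0.268] turn units [ 0.0002 -0.0003  0.0003]
```

View pics/z17t.png

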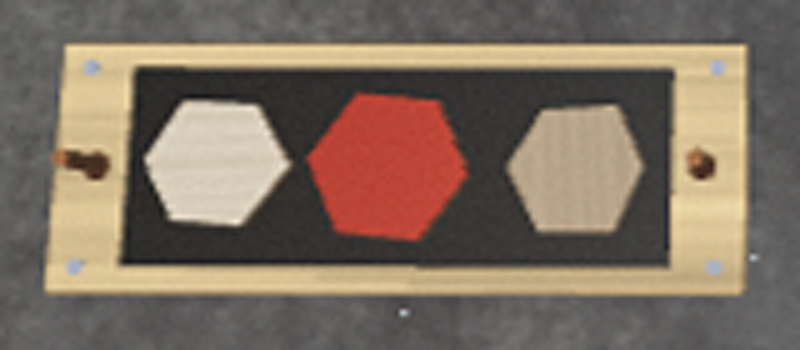

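```bash

python3 -m inch '[[0,0,0.08,0,0,0,1],[0,0,0.06,0,0,0,1],[0,0,0.04,0,0,0,1],[0,0,0.04,0,0,0,1],[0,0,0.02,0,0,0,1],[0,0,0,0,0,0,1],[0,0,0,0,0,0,1],[0,0,0,0,0,0,1]]'
python3 - <<'E'
from h import *
p=np.load("pics/top17.npy").astype(int)
roi=np.zeros((420,560),bool); roi[239:276,133:238]=1
b,g,r=p[...,0],p[...,1],p[...,2]
red=(r-g>60)&roi
light=(r>110)&(r-g<60)&roi
def rep(m,nm,n="top"):
    m=m.astype('uint8'); k,lab,st,ce=cv2.connectedComponentsWithStats(m)
    for i in range(1,k):
        if st[i,4]<150: continue
        cs,_=cv2.findContours((lab==i).astype('uint8'),cv2.RETR_EXTERNAL,cv2.CHAIN_APPROX_NONE)
        w=np.array([ray(n,*q[0],.021)[:2] for q in cs[0]]); M=cv2.moments((w*1e4).astype('float32'))
        cen=np.array([M['m10'],M['m01']])/M['m00']/1e4
        print(nm,st[i],cen.round(4),cv2.minAreaRect((w*1e3).astype('float32')))
        ap=cv2.approxPolyDP((w*1e3).astype('float32').reshape(-1,1,2),6,True)[:,0]; print(ap.round(1).tolist())
rep(red,'red');rep(light,'plain')
E
```

```text
clock: 37.8
eef_pos: [0.4659, -0.2078, -0.0238]
tool_rot: [0.999, 0.035, 0.0, 0.0]
ft_force: [-0.5, 0.4, -1.2]
grip_width: 0.0408
red [166 244  33  29 690] [0.4561 0.1999] ((455.8670654296875, 199.6033172607422), (70.90117645263672, 64.31482696533203), 29.566394805908203)
[[486.1000061035156, 218.10000610351562], [456.79998779296875, 237.10000610351562], [424.3999938964844, 216.3000030517578], [425.0, 182.10000610351562], [456.20001220703125, 163.1999969482422], [487.0, 181.10000610351562]]
plain [134 245  29  25 545] [0.4511 0.2786] ((451.1434326171875, 277.82257080078125), (54.8585090637207, 64.38238525390625), 4.906622886657715)
[[476.8999938964844, 298.1000061035156], [450.5, 310.1000061035156], [424.5, 294.3999938964844], [424.8999938964844, 262.29998779296875], [451.5, 245.5], [475.5, 260.70001220703125]]
plain [206 246  28  26 544] [0.4616 0.1135] ((461.746337890625, 114.444580078125), (57.051795959472656, 61.74268341064453), 4.9077839851379395)
[[486.5, 132.39999389648438], [460.1000061035156, 145.3000030517578], [436.20001220703125, 130.89999389648438], [434.70001220703125, 96.4000015258789], [465.29998779296875, 83.80000305175781], [491.79998779296875, 98.19999694824219]]
```

```bash

python3 -m inch '[[0,0,0.03,0,0,0,1],[0,0,0.03,0,0,0,1],[0,0,0.03,0,0,0,1],[0,0,0,0,0,0,1],[0,0,0,0,0,0,1],[0,0,0,0,0,0,1],[0,0,0,0,0,0,1],[0,0,0,0,0,0,1]]'
python3 - <<'E'
from h import *
p=np.load("pics/top17.npy").astype(int)
roi=np.zeros((420,560),bool); roi[239:276,133:238]=1
red=(((p[...,2]-p[...,1]>60)&roi)*255).astype('uint8')
# subpixel edge via redness profile along columns
s=(p[...,2]-p[...,1]).astype(float)
up=[];lo=[]
for c in range(178,190):
    col=s[236:280,c]; mx=col.max(); h=mx/2
    i=np.where(col>h)[0]; a=i[0]; b=i[-1]
    up.append((c,236+a-(col[a]-h)/(col[a]-col[a-1]))); lo.append((c-4,0))
    # lower using col c-4
    col=s[236:280,c-4]; i=np.where(col>h)[0]; b=i[-1]; lo[-1]=(c-4,236+b+(col[b]-h)/(col[b]-col[b+1]))
for e in(up,lo):
    w=np.array([ray("top",u,v,.021)[:2] for u,v in e]); k=np.polyfit(w[:,1],w[:,0],1); print("edge yaw",np.degrees(-np.arctan(k[0])), "x at y=.1999",np.polyval(k,.1999))
E
```

```text
clock: 38.6
eef_pos: [0.466, -0.2078, -0.0239]
tool_rot: [0.999, 0.035, 0.0, 0.0]
ft_force: [-4.6, 2.1, 15.3]
grip_width: 0.041
edge yaw -0.7138397723550352 x at y=.1999 0.48799196728673566
edge yaw -0.5868487247208787 x at y=.1999 0.42389211929123144
```

```bash

python3 -m inch '[[0,0,-0.07,0,0,0,1],[0,0,0,0,0,0,-1],[0,0,0,0,0,0,-1],[0,0,0,0,0,0,-1],[0,0,0,0,0,0,-1],[0,0,0,0,0,0,-1],[0,0,0,0,0,0,-1],[0,0,-0.4,0,0,0,-1]]'
python3 -m inch '[[0,0,-0.8,0,0,0,-1],[0,0,-0.9,0,0,0,-1],[0,0,-0.9,0,0,0,-1],[0,-0.5,-0.5,0,0,0.026,-1],[0,-1,0,0,0,0,-1],[0,-1,0,0,0,0,-1],[0,-1,0,0,0,0,-1],[0,-1,0,0,0,0,-1]]'
python3 -c "
from h import *
go(.456,.1995,.06,-.65)
snap(18)"
```

```text
clock: 39.4
eef_pos: [0.4646, -0.2072, -0.0152]
tool_rot: [0.999, 0.035, -0.001, -0.001]
ft_force: [0.5, -0.1, 0.4]
grip_width: 0.0851
clock: 40.2
eef_pos: [0.4662, -0.0945, 0.0641]
tool_rot: [1.0, -0.006, 0.001, 0.0]
ft_force: [0.3, 0.7, 0.2]
grip_width: 0.0853
t40.2 pos [ 0.4662 -0.0945  0.0641] yaw -0.65 tilt 0.06 F [0.3 0.7 0.2] grip 0.0853
shift units (tool now) [ -0.543 -11.755   0.162] (aligned frame) [ -0.543 -11.755   0.165] turn units [ 0.     -0.0004  0.    ]
```

View pics/scene18.png

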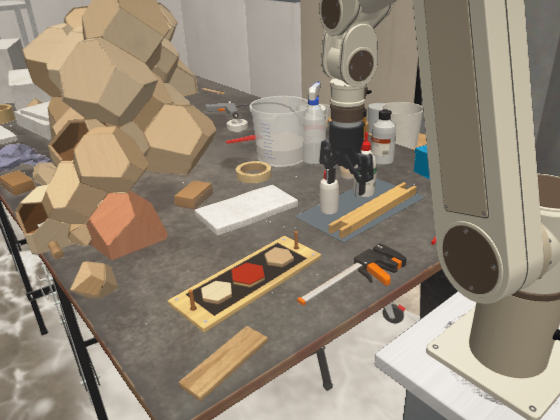

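```bash

python3 -m inch '[[-0.05,-1,0,0,0,0,-1],[-0.05,-1,0,0,0,0,-1],[-0.05,-1,0,0,0,0,-1],[-0.05,-1,0,0,0,0,-1],[-0.05,-1,0,0,0,0,-1],[-0.05,-1,0,0,0,0,-1],[-0.05,-1,0,0,0,0,-1],[-0.05,-1,0,0,0,0,-1]]'
python3 -m inch '[[-0.05,-1,0,0,0,0,-1],[-0.05,-1,0,0,0,0,-1],[0,-0.8,0,0,0,0,-1],[0,-0.5,0.4,0,0,0,-1],[0,0,0.5,0,0,0,-1],[0,0,0.5,0,0,0,-1],[0,0,0.4,0,0,0,-1],[0,0,0,0,0,0,-1]]'
python3 -c "
from h import *
go(.456,.1995,-.019,-.65)"
```

```text
clock: 41.1
eef_pos: [0.4588, 0.1051, 0.0639]
tool_rot: [1.0, -0.006, 0.001, 0.0]
ft_force: [0.1, 0.3, -0.6]
grip_width: 0.0852
clock: 41.9
eef_pos: [0.4554, 0.1862, 0.0165]
tool_rot: [1.0, -0.006, -0.002, 0.001]
ft_force: [-0.3, -0.4, 0.1]
grip_width: 0.0854
t41.9 pos [0.4554 0.1862 0.0165] yaw -0.67 tilt 0.21 F [-0.3 -0.4  0.1] grip 0.0854
shift units (tool now) [ 0.024 -0.536  1.419] (aligned frame) [ 0.019 -0.534  1.42 ] turn units [ 0.0005  0.001  -0.0001]
```

```bash

python3 -m inch '[[0.02,-0.53,0,0,0,0,-1],[0,0,0.3,0,0,0,-1],[0,0,0.3,0,0,0,-1],[0,0,0.2,0,0,0,-1],[0,0,0.2,0,0,0,-1],[0,0,0,0,0,0,-1],[0,0,0,0,0,0,-1],[0,0,0,0,0,0,-1]]'
python3 -c "
from h import *
go(.456,.1995,-.020,-.65)
snap(19)
zoom(19,'scene',165,180,335,330,4,'pics/z19.png')
R=Rn.from_euler('z',-.65,degrees=True).as_matrix();e=bot.get_obs()['eef_pos']
for s in(-1,1):
  for z in(.012,.021,.032): print(s,z,[((proj('scene',e*[1,1,0]+R@np.array([s*.0425,dy,0])+[0,0,z])-[165,180])*4).round(0) for dy in(.011,-.011)])
"
```

```text
clock: 42.7
eef_pos: [0.4576, 0.2006, -0.0066]
tool_rot: [1.0, -0.006, 0.0, -0.0]
ft_force: [0.6, -0.0, 0.2]
grip_width: 0.0851
t42.7 pos [ 0.4576  0.2006 -0.0066] yaw -0.64 tilt 0.03 F [ 0.6 -0.   0.2] grip 0.0851
shift units (tool now) [-0.063  0.043  0.538] (aligned frame) [-0.063  0.043  0.538] turn units [-0.0001 -0.0002  0.0001]
-1 0.012 [array([360., 429.]), array([395., 411.])]
-1 0.021 [array([358., 415.]), array([394., 397.])]
-1 0.032 [array([357., 397.]), array([393., 379.])]
1 0.012 [array([264., 354.]), array([298., 338.])]
1 0.021 [array([262., 340.]), array([297., 324.])]
1 0.032 [array([260., 323.]), array([295., 307.])]
```

View pics/z19.png

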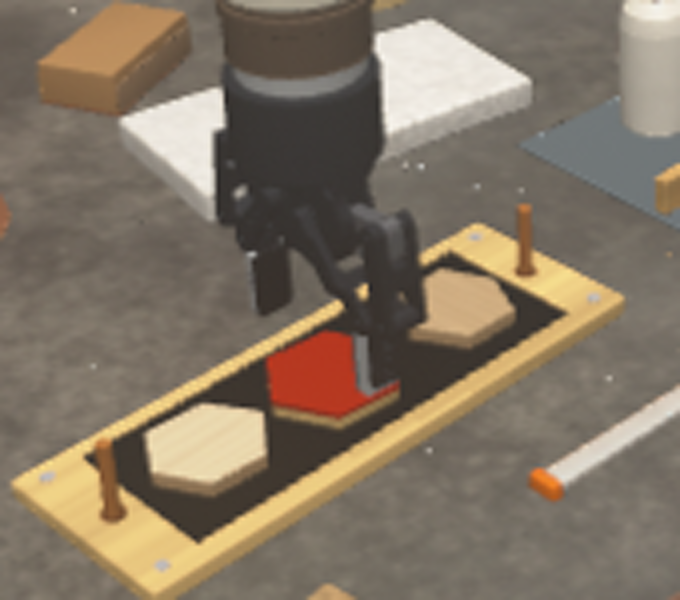

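```bash

python3 -m inch '[[-0.05,0.04,0.2,0,0,0,-1],[0,0,0.15,0,0,0,-1],[0,0,0.1,0,0,0,-1],[0,0,0.1,0,0,0,-1],[0,0,0,0,0,0,-1],[0,0,0,0,0,0,-1],[0,0,0,0,0,0,-1],[0,0,0,0,0,0,-1]]'
python3 -m inch '[[0,0,0,0,0,0,-0.3],[0,0,0,0,0,0,-0.5],[0,0,0,0,0,0,-0.6],[0,0,0,0,0,0,1],[0,0,0,0,0,0,1],[0,0,0,0,0,0,1],[0,0,0,0,0,0,1],[0,0,0,0,0,0,1]]'
python3 -c "
from h import *
go(.456,.1995,-.020,-.65)
snap(20)
zoom(20,'scene',165,180,335,330,4,'pics/z20.png')"
```

```text
clock: 43.6
eef_pos: [0.4562, 0.1996, -0.0204]
tool_rot: [1.0, -0.005, 0.0, -0.0]
ft_force: [-0.1, -0.7, 0.3]
grip_width: 0.0851
clock: 44.4
eef_pos: [0.4563, 0.1996, -0.0192]
tool_rot: [1.0, -0.005, 0.0, -0.0]
ft_force: [-2.9, -0.9, 9.5]
grip_width: 0.0703
t44.4 pos [ 0.4563  0.1996 -0.0192] yaw -0.63 tilt 0.06 F [-2.9 -0.9  9.5] grip 0.0703
shift units (tool now) [-0.01   0.006  0.032] (aligned frame) [-0.01   0.006  0.032] turn units [-0.0001 -0.0003  0.0001]
```

View pics/z20.png

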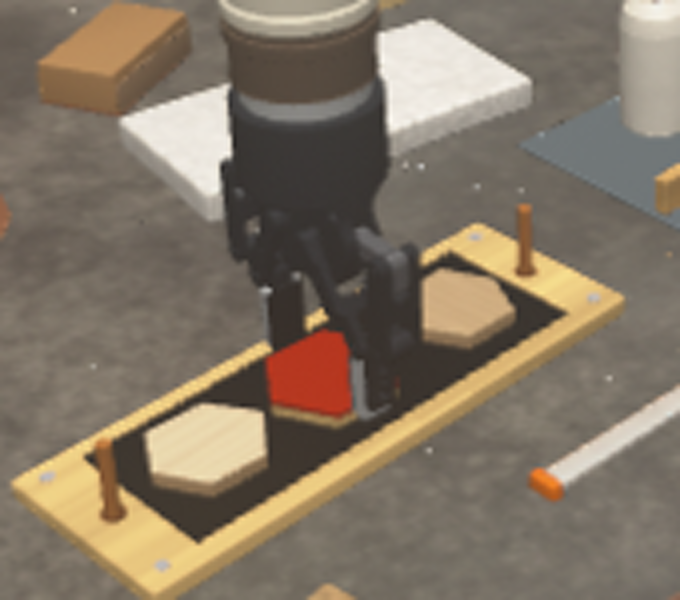

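```bash

python3 -m inch '[[0,0,-0.04,0,0,0,1],[0,0,0,0,0,0,1],[0,0,-0.04,0,0,0,1],[0,0,0,0,0,0,1],[0,0,0,0,0,0,1],[0,0,0,0,0,0,1],[0,0,0,0,0,0,1],[0,0,0,0,0,0,1]]'
python3 -c "
from h import *
snap(21)
zoom(21,'scene',225,230,285,290,10,'pics/z21.png')"
```

```text
clock: 45.3
eef_pos: [0.456, 0.1995, -0.0187]
tool_rot: [1.0, -0.005, -0.0, 0.0]
ft_force: [0.4, -0.7, 0.2]
grip_width: 0.0698
```

View pics/z21.png

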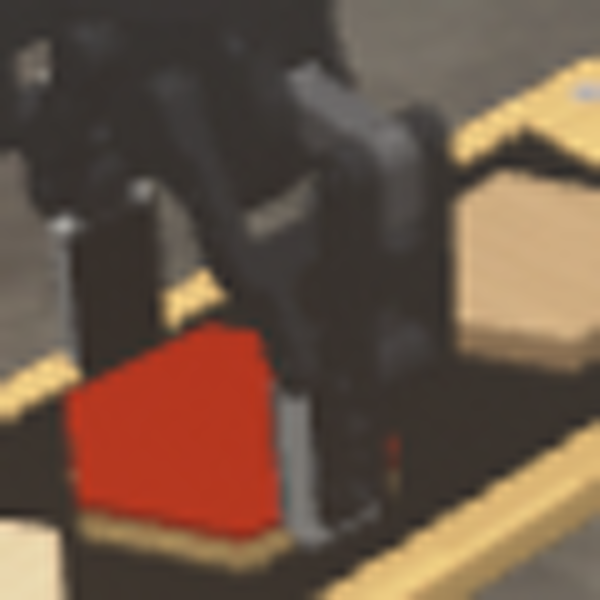

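```bash

python3 -m inch '[[0,0,-0.1,0,0,0,1],[0,0,-0.2,0,0,0,1],[0,0,-0.3,0,0,0,1],[0,0,-0.3,0,0,0,1],[0,0,-0.1,0,0,0,1],[0,0,0,0,0,0,1],[0,0,0,0,0,0,1],[0,0,0,0,0,0,1]]'
python3 -c "
from h import *
snap(22)
zoom(22,'scene',185,180,335,310,5,'pics/z22.png')
zoom(22,'top',105,225,265,295,5,'pics/z22t.png')"
```

```text
clock: 46.2
eef_pos: [0.4558, 0.1994, 0.0062]
tool_rot: [1.0, -0.005, -0.0, 0.0]
ft_force: [-0.6, 0.1, -0.3]
grip_width: 0.0699
```

View pics/z22.png

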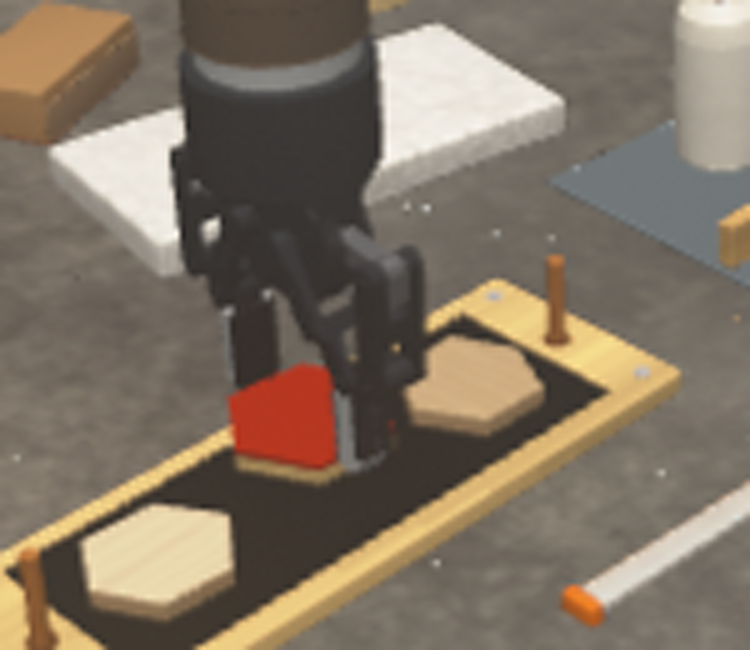

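View pics/z22t.png

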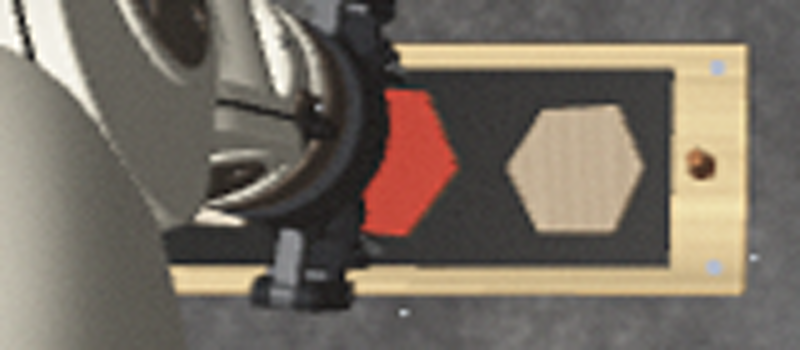

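```bash

python3 -m inch '[[0,0,-0.3,0,0,0,1],[0,0,-0.5,0,0,0,1],[0,0,-0.5,0,0,0,1],[0,0,-0.5,0,0,0,1],[0,0,-0.4,0,0,0,1],[0,0,0,0,0,0.01,1],[0,0,0,0,0,0.011,1],[0,0,0,0,0,0,1]]'
python3 -c "
from h import *
go(.693,.0286,.06,-4.46)"
```

```text
clock: 47.1
eef_pos: [0.4561, 0.1996, 0.0619]
tool_rot: [0.999, -0.038, 0.0, -0.0]
ft_force: [0.4, 1.2, -1.1]
grip_width: 0.0699
t47.1 pos [0.4561 0.1996 0.0619] yaw -4.41 tilt 0.02 F [ 0.4  1.2 -1.1] grip 0.0699
shift units (tool now) [9.973 6.091 0.076] (aligned frame) [9.978 6.081 0.074] turn units [-0.     -0.0001  0.0003]
```

```bash

python3 -m inch '[[0.4,0.25,0,0,0,0,1],[0.7,0.45,0,0,0,0,1],[0.8,0.5,0,0,0,0,1],[0.8,0.5,0,0,0,0,1],[0.8,0.5,0,0,0,0,1],[0.8,0.5,0,0,0,0,1],[0.8,0.5,0,0,0,0,1],[0.8,0.5,0,0,0,0,1]]'
python3 -m inch '[[0.8,0.5,0,0,0,0,1],[0.8,0.5,0,0,0,0,1],[0.8,0.5,0,0,0,0,1],[0.8,0.5,0,0,0,0,1],[0.5,0.3,0,0,0,0,1],[0.3,0.1,0,0,0,0,1],[0,0,0,0,0,0,1],[0,0,0,0,0,0,1]]'
python3 -c "
from h import *
go(.693,.0286,-.006,-4.46)
snap(23)
zoom(23,'scene',185,90,335,220,5,'pics/z23.png')"
```

```text
clock: 47.9
eef_pos: [0.5972, 0.0945, 0.0612]
tool_rot: [0.999, -0.038, -0.0, 0.0]
ft_force: [0.0, -0.4, -0.0]
grip_width: 0.0697
clock: 48.7
eef_pos: [0.6906, 0.0286, 0.061]
tool_rot: [0.999, -0.038, -0.001, -0.0]
ft_force: [-0.1, 0.4, -0.3]
grip_width: 0.0698
t48.7 pos [0.6906 0.0286 0.061 ] yaw -4.39 tilt 0.06 F [-0.1  0.4 -0.3] grip 0.0698
shift units (tool now) [ 0.098 -0.008  2.681] (aligned frame) [ 0.095 -0.008  2.681] turn units [-0.      0.0003  0.0004]
```

View pics/z23.png

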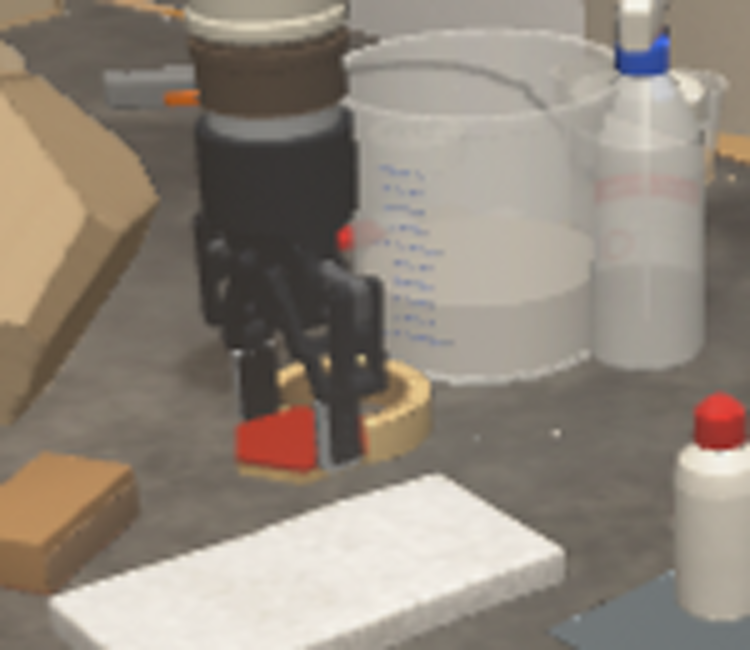

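```bash

python3 -m inch '[[0.09,0,0.3,0,0,0,1],[0,0,0.5,0,0,0,1],[0,0,0.5,0,0,0,1],[0,0,0.5,0,0,0,1],[0,0,0.4,0,0,0,1],[0,0,0.2,0,0,0,1],[0,0,0,0,0,0,1],[0,0,0,0,0,0,1]]'
python3 -m inch '[[0,0,0.08,0,0,0,1],[0,0,0.08,0,0,0,1],[0,0,0.04,0,0,0,1],[0,0,0,0,0,0,1],[0,0,0,0,0,0,1],[0,0,0,0,0,0,1],[0,0,0,0,0,0,1],[0,0,0,0,0,0,1]]'

```

```text
clock: 49.6
eef_pos: [0.6936, 0.0283, 0.0016]
tool_rot: [0.999, -0.038, 0.0, -0.0]
ft_force: [-0.1, 0.2, 0.1]
grip_width: 0.0699
clock: 50.4
eef_pos: [0.6934, 0.0283, -0.0035]
tool_rot: [0.999, -0.038, 0.0, -0.0]
ft_force: [0.5, -1.0, -0.7]
grip_width: 0.0696
```

```bash

python3 -m inch '[[0,0,0.04,0,0,0,1],[0,0,0.04,0,0,0,1],[0,0,0.03,0,0,0,1],[0,0,0,0,0,0,1],[0,0,0,0,0,0,1],[0,0,0,0,0,0,1],[0,0,0,0,0,0,1],[0,0,0,0,0,0,1]]'

```

```text
clock: 51.2
eef_pos: [0.6934, 0.0283, -0.0063]
tool_rot: [0.999, -0.038, 0.0, -0.0]
ft_force: [0.2, 1.0, -1.0]
grip_width: 0.0696
```

```bash

python3 -m inch '[[0,0,0.03,0,0,0,1],[0,0,0.03,0,0,0,1],[0,0,0,0,0,0,1],[0,0,0,0,0,0,1],[0,0,0,0,0,0,1],[0,0,0,0,0,0,1],[0,0,0,0,0,0,1],[0,0,0,0,0,0,1]]'

```

```text
clock: 52.0
eef_pos: [0.6935, 0.0283, -0.0074]
tool_rot: [0.999, -0.038, 0.0, 0.0]
ft_force: [-2.4, -0.8, 5.8]
grip_width: 0.0697
```

```bash

python3 -m inch '[[0,0,-0.03,0,0,0,1],[0,0,0,0,0,0,-1],[0,0,0,0,0,0,-1],[0,0,0,0,0,0,-1],[0,0,0,0,0,0,-1],[0,0,0,0,0,0,-1],[0,0,-0.1,0,0,0,-1],[0,0,-0.4,0,0,0,-1]]'
python3 -m inch '[[0,0,-0.8,0,0,0,-1],[0,0,-0.9,0,0,0,-1],[0,0,-0.9,0,0,0,-1],[-1,0,-0.5,0,0,-0.02,-1],[-1,0,0,0,0,-0.027,-1],[-1,0,0,0,0,0,-1],[-1,0,0,0,0,0,-1],[-1,0,0,0,0,0,-1]]'
python3 -c "
from h import *
go(.466,-.2075,.06,4.0)
snap(24)
zoom(24,'top',205,125,365,295,4.4,'pics/z24t.png')"
```

```text
clock: 52.8
eef_pos: [0.6922, 0.0283, 0.0045]
tool_rot: [0.999, -0.038, -0.001, 0.0]
ft_force: [0.4, -0.5, -0.4]
grip_width: 0.0853
clock: 53.6
eef_pos: [0.5681, 0.0253, 0.0842]
tool_rot: [0.999, 0.035, 0.001, -0.0]
ft_force: [0.2, 0.5, -0.3]
grip_width: 0.0856
t53.6 pos [0.5681 0.0253 0.0842] yaw 4.06 tilt 0.1 F [ 0.2  0.5 -0.3] grip 0.0856
shift units (tool now) [-4.733  8.999  0.959] (aligned frame) [-4.722  9.004  0.967] turn units [ 0.     -0.0006  0.0003]
```

View pics/top24.png

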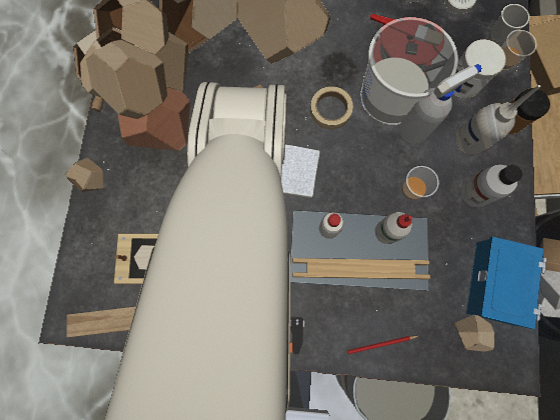

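View pics/scene24.png

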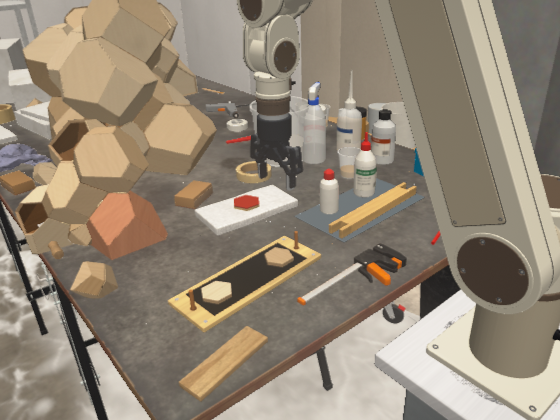

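The red facet is flat on the foam at (247,202). Checking its centring and the batten's pose.

```bash
python3 - <<'E'
from h import *
p=np.load("pics/scene24.npy").astype(int)
m=((p[...,2]-p[...,1]>60)).astype('uint8'); m[:185]=0;m[220:]=0;m[:,:225]=0;m[:,270:]=0
cs,_=cv2.findContours(m,cv2.RETR_EXTERNAL,cv2.CHAIN_APPROX_NONE); c=max(cs,key=cv2.contourArea)
w=np.array([ray("scene",*q[0],.033)[:2] for q in c]); print("facet",((w.max(0)+w.min(0))/2).round(4),(w.max(0)-w.min(0)).round(4))
p0=np.load("pics/scene0.npy"); h=cv2.cvtColor(p,cv2.COLOR_BGR2HSV) if False else cv2.cvtColor(p.astype('uint8'),cv2.COLOR_BGR2HSV)
f=(((h[...,2]>195)&(h[...,1]<30))|(m>0)).astype('uint8'); f[:180]=0;f[235:]=0;f[:,:190]=0;f[:,305:]=0
cs,_=cv2.findContours(f,cv2.RETR_EXTERNAL,cv2.CHAIN_APPROX_NONE); c=max(cs,key=cv2.contourArea)
w=np.array([ray("scene",*q[0],.024)[:2] for q in c]); print("foam scene",cv2.minAreaRect((w*1000).astype('float32')))
zoom(24,"scene",190,180,310,240,6,"pics/z24s.png")
t=np.load("pics/top24.npy").astype(int); b=((t[...,2]-t[...,0]>30)).astype('uint8'); b[:250]=0;b[290:]=0;b[:,:288]=0;b[:,440:]=0
cs,_=cv2.findContours(b,cv2.RETR_EXTERNAL,cv2.CHAIN_APPROX_NONE); c=max(cs,key=cv2.contourArea)
w=np.array([ray("top",*q[0],.026)[:2] for q in c]); print("batten",cv2.minAreaRect((w*1000).astype('float32')))
E
```

```text
facet [0.6911 0.0312] [0.066  0.0687]
foam scene ((686.9436645507812, 32.24970245361328), (236.6177978515625, 124.44090270996094), 84.65870666503906)
batten ((467.1731262207031, -207.2048797607422), (41.81195068359375, 306.763671875), 4.008474349975586)
```

View pics/z24s.png

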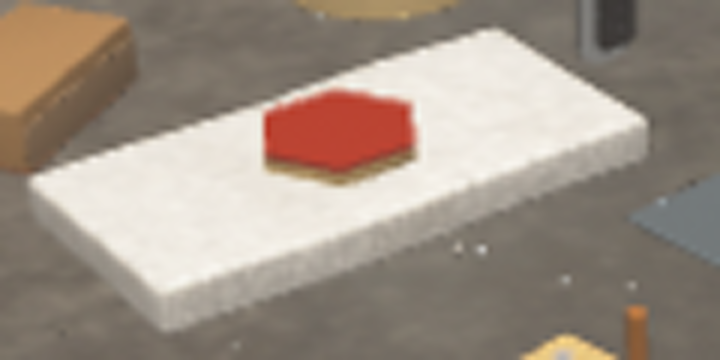

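```bash

python3 -m inch '[[-0.9,0.2,0,0,0,0,-1],[-0.9,0.2,0,0,0,0,-1],[-0.9,0.2,0,0,0,0,-1],[-0.9,0.4,0,0,0,0,-1],[-0.9,0.5,0,0,0,0,-1],[-0.2,1,0,0,0,0,-1],[0,1,0,0,0,0,-1],[0,1,0,0,0,0,-1]]'
python3 -m inch '[[0,1,0,0,0,0,-1],[0,1,0,0,0,0,-1],[0,1,0,0,0,0,-1],[0,0.9,0,0,0,0,-1],[0,0.4,0.2,0,0,0,-1],[0,0.2,0.6,0,0,0,-1],[0,0,0.8,0,0,0,-1],[0,0,0.8,0,0,0,-1]]'
python3 -c "
from h import *
go(.4668,-.2075,-.022,4.0)"
```

```text
clock: 54.5
eef_pos: [0.4607, -0.0963, 0.0843]
tool_rot: [0.999, 0.036, 0.001, 0.0]
ft_force: [0.2, 0.1, 0.7]
grip_width: 0.0853
clock: 55.3
eef_pos: [0.4683, -0.2076, 0.0228]
tool_rot: [0.999, 0.035, 0.001, 0.0]
ft_force: [0.6, 0.1, 0.2]
grip_width: 0.0856
t55.3 pos [ 0.4683 -0.2076  0.0228] yaw 4.04 tilt 0.1 F [0.6 0.1 0.2] grip 0.0856
shift units (tool now) [-0.061 -0.01   1.79 ] (aligned frame) [-0.058 -0.01   1.791] turn units [ 0.0001 -0.0005  0.0002]
```

```bash

python3 -m inch '[[-0.06,0,0.4,0,0,0,-1],[0,0,0.5,0,0,0,-1],[0,0,0.4,0,0,0,-1],[0,0,0.3,0,0,0,-1],[0,0,0.1,0,0,0,-1],[0,0,0,0,0,0,-1],[0,0,0,0,0,0,-1],[0,0,0,0,0,0,-1]]'
python3 -c "
from h import *
go(.4668,-.2075,-.022,4.0)"
```

```text
clock: 56.1
eef_pos: [0.4664, -0.2078, -0.019]
tool_rot: [0.999, 0.035, 0.001, 0.0]
ft_force: [-0.3, 0.0, 0.2]
grip_width: 0.0852
t56.1 pos [ 0.4664 -0.2078 -0.019 ] yaw 4.05 tilt 0.07 F [-0.3  0.   0.2] grip 0.0852
shift units (tool now) [ 0.019 -0.01   0.121] (aligned frame) [ 0.019 -0.01   0.121] turn units [ 0.0002 -0.0004  0.0003]
```

```bash

python3 -m inch '[[0,0,0.1,0,0,0,-1],[0,0,0,0,0,0,1],[0,0,0,0,0,0,1],[0,0,0,0,0,0,1],[0,0,0,0,0,0,1],[0,0,0,0,0,0,1],[0,0,0,0,0,0,1],[0,0,0,0,0,0,1]]'
python3 -c "
from h import *
go(.4668,-.2075,-.022,4.0)"
python3 -m inch '[[0,0,-0.15,0,0,0,1],[0,0,-0.4,0,0,0,1],[0,0,-0.5,0,0,0,1],[0,0,-0.5,0,0,0,1],[0,0,-0.5,0,0,0,1],[0,0,-0.5,0,0,0,1],[0,0,-0.5,0,0,0,1],[0,0,-0.2,0,0,-0.005,1]]'
python3 -c "
from h import *
snap(25)
go(.458,.1955,.065,4.9)"
```

```text
clock: 56.9
eef_pos: [0.4662, -0.2077, -0.0217]
tool_rot: [0.999, 0.035, 0.0, 0.0]
ft_force: [-0.2, -0.0, 4.6]
grip_width: 0.0408
t56.9 pos [ 0.4662 -0.2077 -0.0217] yaw 4.05 tilt 0.05 F [-0.2 -0.   4.6] grip 0.0408
shift units (tool now) [ 0.024 -0.008  0.013] (aligned frame) [ 0.024 -0.008  0.013] turn units [ 0.0001 -0.0003  0.0003]
clock: 57.7
eef_pos: [0.467, -0.2081, 0.0615]
tool_rot: [0.999, 0.044, 0.002, 0.001]
ft_force: [0.5, 0.0, -1.4]
grip_width: 0.0402
t57.8 pos [ 0.4668 -0.208   0.0607] yaw 4.98 tilt 0.16 F [ 0.4  0.2 -1.5] grip 0.0407
shift units (tool now) [  1.052 -16.108  -0.193] (aligned frame) [  1.028 -16.11   -0.173] turn units [ 0.0004 -0.0008  0.0005]
```

View pics/scene25.png

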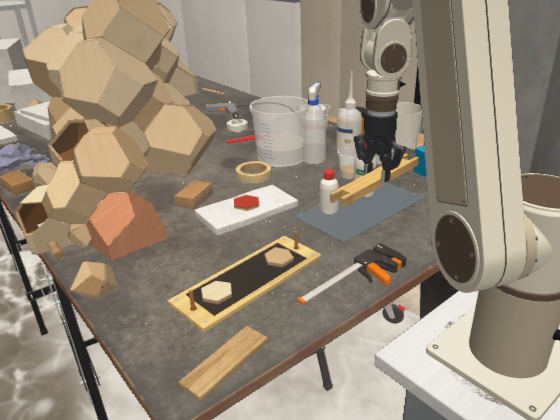

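```bash
python3 - <<'E'
from h import *
Z=lambda u,v:(105+(u+.5)/5-.5,225+(v+.5)/5-.5)
L=ray("top",*Z(97,165),.012);Rr=ray("top",*Z(704,166),.012);print("base",L,Rr,(L+Rr)/2)
L=ray("top",*Z(61,157),.054);Rr=ray("top",*Z(696,157),.054);print("top",L,Rr,(L+Rr)/2)
zoom(25,"scene",165,215,335,330,4.5,"pics/z25s.png")
for y in(-.14,.14):
    X=np.array([.457,.1955,.054])+y*np.array([-.0855,.9963,0]); print(X.round(4),((proj("scene",X)-[165,215])*4.5).round(0),((proj("scene",X*[1,1,0]+[0,0,.012])-[165,215])*4.5).round(0))
E
```

```text
base [0.44548381 0.33589592 0.012     ] [0.46901678 0.05640448 0.012     ] [0.4572503 0.1961502 0.012    ]
top [0.44497981 0.33542883 0.054     ] [0.46893526 0.05640555 0.054     ] [0.45695754 0.19591719 0.054     ]
[0.469 0.056 0.054] [588.  71.] [590. 143.]
[0.445 0.335 0.054] [116. 336.] [128. 416.]
```

View pics/z25s.png

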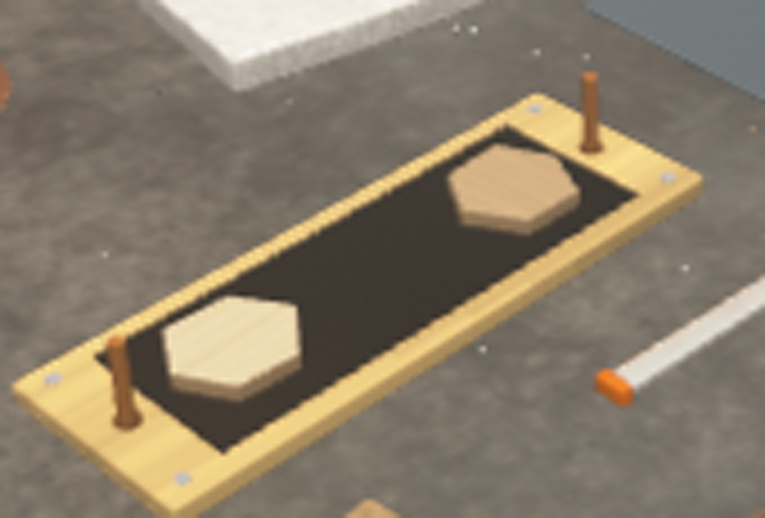

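```bash

python3 -m inch '[[0.04,-0.4,0,0,0,0.003,1],[0.05,-0.6,0,0,0,0,1],[0.05,-0.8,0,0,0,0,1],[0.05,-0.8,0,0,0,0,1],[0.05,-0.8,0,0,0,0,1],[0.05,-0.8,0,0,0,0,1],[0.05,-0.8,0,0,0,0,1],[0.05,-0.8,0,0,0,0,1]]'
python3 -m inch '[[0.05,-0.8,0,0,0,0,1],[0.05,-0.8,0,0,0,0,1],[0.05,-0.8,0,0,0,0,1],[0.05,-0.8,0,0,0,0,1],[0.05,-0.8,0,0,0,0,1],[0.05,-0.8,0,0,0,0,1],[0.05,-0.8,0,0,0,0,1],[0.05,-0.8,0,0,0,0,1]]'
python3 -m inch '[[0.05,-0.8,0,0,0,0,1],[0.05,-0.8,0,0,0,0,1],[0.05,-0.6,0,0,0,0,1],[0.05,-0.5,0,0,0,0,1],[0,-0.3,0,0,0,0,1],[0,0,0,0,0,0,1],[0,0,0,0,0,0,1],[0,0,0,0,0,0,1]]'
python3 -c "
from h import *
go(.457,.1957,.04,4.4)"
```

```text
clock: 58.6
eef_pos: [0.4631, -0.0601, 0.0585]
tool_rot: [0.999, 0.039, -0.001, -0.0]
ft_force: [1.3, -0.6, -2.2]
grip_width: 0.0405
clock: 59.4
eef_pos: [0.4604, 0.0998, 0.0585]
tool_rot: [0.999, 0.039, -0.001, -0.0]
ft_force: [-0.1, 0.4, -0.3]
grip_width: 0.0404
clock: 60.2
eef_pos: [0.4611, 0.1725, 0.0592]
tool_rot: [0.999, 0.038, -0.0, 0.0]
ft_force: [-0.5, -0.2, -1.1]
grip_width: 0.0408
t60.2 pos [0.4611 0.1725 0.0592] yaw 4.35 tilt 0.02 F [-0.5 -0.2 -1.1] grip 0.0408
shift units (tool now) [-0.093 -0.937  0.766] (aligned frame) [-0.092 -0.937  0.766] turn units [ 0.0001  0.0001 -0.0003]
```

```bash

python3 -m inch '[[-0.04,-0.3,0,0,0,0,1],[-0.05,-0.4,0,0,0,0,1],[0,-0.23,0,0,0,0,1],[0,0,0.2,0,0,0,1],[0,0,0.3,0,0,0,1],[0,0,0.1,0,0,0,1],[0,0,0,0,0,0,1],[0,0,0,0,0,0,1]]'
python3 -c "
from h import *
go(.457,.1957,0,4.4)
snap(26)
zoom(26,'scene',155,180,335,330,4.2,'pics/z26s.png')
zoom(26,'top',100,215,270,300,4.6,'pics/z26t.png')"
```

```text
clock: 61.0
eef_pos: [0.457, 0.196, 0.044]
tool_rot: [0.999, 0.038, -0.0, 0.0]
ft_force: [-0.4, -1.3, -1.5]
grip_width: 0.0409
t61.0 pos [0.457 0.196 0.044] yaw 4.39 tilt 0.03 F [-0.4 -1.3 -1.5] grip 0.0409
shift units (tool now) [-0.     0.01   1.759] (aligned frame) [-1.000e-03  1.100e-02  1.759e+00] turn units [ 0.0001  0.0002 -0.    ]
```

View pics/z26s.png

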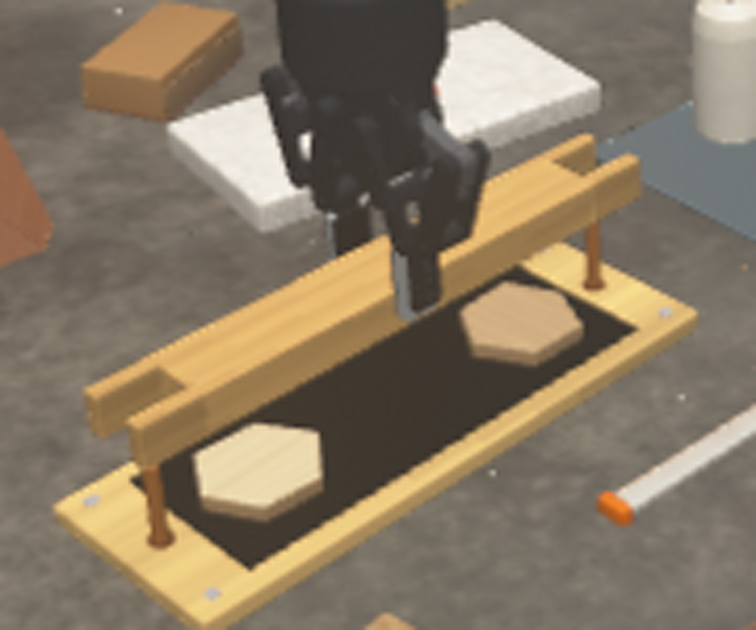

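View pics/z26t.png

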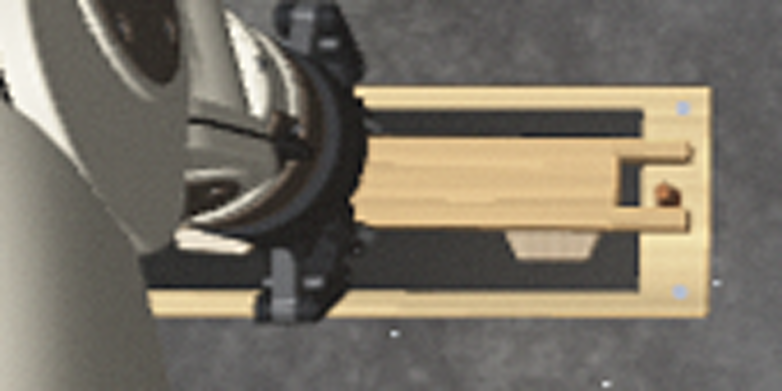

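```bash
python3 - <<'E'
from h import *
Z=lambda u,v:(100+(u+.5)/4.6-.5,215+(v+.5)/4.6-.5)
for q in [(655,160),(655,208),(690,143),(688,209),(690,161)]: print("batten top",q,ray("top",*Z(*q),.0917)[:2].round(4))
print("pin top",ray("top",*Z(666,192),.054)[:2].round(4))
e=bot.get_obs()['eef_pos'];c,s=np.cos(np.radians(4.35)),np.sin(np.radians(4.35));u=np.array([c,s,0]);v=np.array([-s,c,0])
print("expected prong inner corners at -y end", [(e+u*a-v*.155)[:2].round(4) for a in(-.021,-.011,.011,.021)])
E
```

```text
batten top (655, 160) [0.479 0.058]
batten top (655, 208) [0.4571 0.0557]
batten top (690, 143) [0.4882 0.0427]
batten top (688, 209) [0.4579 0.0406]
batten top (690, 161) [0.4799 0.0419]
pin top [0.4683 0.055 ]
expected prong inner corners at -y end [array([0.4482, 0.04  ]), array([0.4581, 0.0408]), array([0.4801, 0.0424]), array([0.49  , 0.0432])]
```

The slot is centred on the pin (slot middle x=0.468, pin x=0.4685). Lowering.

```bash

python3 -m inch '[[0,0,0.2,0,0,0,1],[0,0,0.3,0,0,0,1],[0,0,0.3,0,0,0,1],[0,0,0.3,0,0,0,1],[0,0,0.3,0,0,0,1],[0,0,0.1,0,0,0,1],[0,0,0,0,0,0,1],[0,0,0,0,0,0,1]]'
python3 -m inch '[[0,0,0.08,0,0,0,1],[0,0,0.06,0,0,0,1],[0,0,0.04,0,0,0,1],[0,0,0.04,0,0,0,1],[0,0,0,0,0,0,1],[0,0,0,0,0,0,1],[0,0,0,0,0,0,1],[0,0,0,0,0,0,1]]'

```

```text
clock: 61.9
eef_pos: [0.4572, 0.1963, 0.0067]
tool_rot: [0.999, 0.038, 0.0, -0.0]
ft_force: [0.4, -0.2, -0.8]
grip_width: 0.0407
clock: 62.7
eef_pos: [0.4572, 0.1962, 0.0012]
tool_rot: [0.999, 0.038, 0.0, -0.0]
ft_force: [0.4, -0.1, -0.8]
grip_width: 0.0408
```

```bash

python3 -m inch '[[0,0,0.04,0,0,0,1],[0,0,0.04,0,0,0,1],[0,0,0.04,0,0,0,1],[0,0,0.02,0,0,0,1],[0,0,0,0,0,0,1],[0,0,0,0,0,0,1],[0,0,0,0,0,0,1],[0,0,0,0,0,0,1]]'

```

```text
clock: 63.5
eef_pos: [0.4572, 0.1962, -0.0023]
tool_rot: [0.999, 0.038, 0.0, -0.0]
ft_force: [0.0, -0.2, -1.4]
grip_width: 0.0406
```

```bash

python3 -m inch '[[0,0,0.03,0,0,0,1],[0,0,0.02,0,0,0,1],[0,0,0,0,0,0,1],[0,0,0,0,0,0,1],[0,0,0,0,0,0,1],[0,0,0,0,0,0,1],[0,0,0,0,0,0,1],[0,0,0,0,0,0,1]]'

```

```text
clock: 64.3
eef_pos: [0.4573, 0.1963, -0.0027]
tool_rot: [0.999, 0.038, 0.0, -0.0]
ft_force: [-2.6, -0.3, 4.1]
grip_width: 0.0405
```

```bash

python3 -m inch '[[0,0,-0.02,0,0,0,1],[0,0,0,0,0,0,-1],[0,0,0,0,0,0,-1],[0,0,0,0,0,0,-1],[0,0,0,0,0,0,-1],[0,0,0,0,0,0,-1],[0,0,0,0,0,0,-1],[0,0,-0.3,0,0,0,-1]]'
python3 -m inch '[[0,0,-0.6,0,0,0,-1],[0,0,-0.9,0,0,0,-1],[0,0,-1,0,0,0,-1],[0,0,-1,0,0,0,-1],[0,0,-1,0,0,0,-1],[0,0.8,-1,0,0,0,-1],[0.2,1,-0.4,0,0,0,-1],[0.2,1,0,0,0,0,-1]]'
python3 -m inch '[[0.2,1,0,0,0,0,-1],[0.2,1,0,0,0,0,-1],[0.2,1,0,0,0,0,-1],[0.2,1,0,0,0,0,-1],[0.2,1,0,0,0,0,-1],[0.2,1,0,0,0,0,-1],[0.2,1,0,0,0,0,-1],[0.2,0.8,0,0,0,0,-1]]'
python3 -c "
from h import *
go(.558,-.1315,.12,4.4)
snap(27)
zoom(27,'scene',155,180,335,330,4.2,'pics/z27s.png')
zoom(27,'top',100,215,270,300,4.6,'pics/z27t.png')"
```

```text
clock: 65.1
eef_pos: [0.4562, 0.1958, 0.0038]
tool_rot: [0.999, 0.038, -0.001, 0.0]
ft_force: [0.3, 0.5, -0.7]
grip_width: 0.0854
clock: 65.9
eef_pos: [0.4741, 0.1272, 0.1549]
tool_rot: [0.999, 0.039, 0.003, -0.001]
ft_force: [0.5, 0.2, -0.7]
grip_width: 0.0853
clock: 66.7
eef_pos: [0.5275, -0.0655, 0.1526]
tool_rot: [0.999, 0.038, 0.0, 0.0]
ft_force: [-0.0, 0.5, -0.8]
grip_width: 0.0853
t66.7 pos [ 0.5275 -0.0655  0.1526] yaw 4.37 tilt 0.03 F [-0.   0.5 -0.8] grip 0.0853
shift units (tool now) [1.014 2.723 1.304] (aligned frame) [1.013 2.724 1.303] turn units [ 0.0001 -0.0002 -0.0002]
```

View pics/z27s.png

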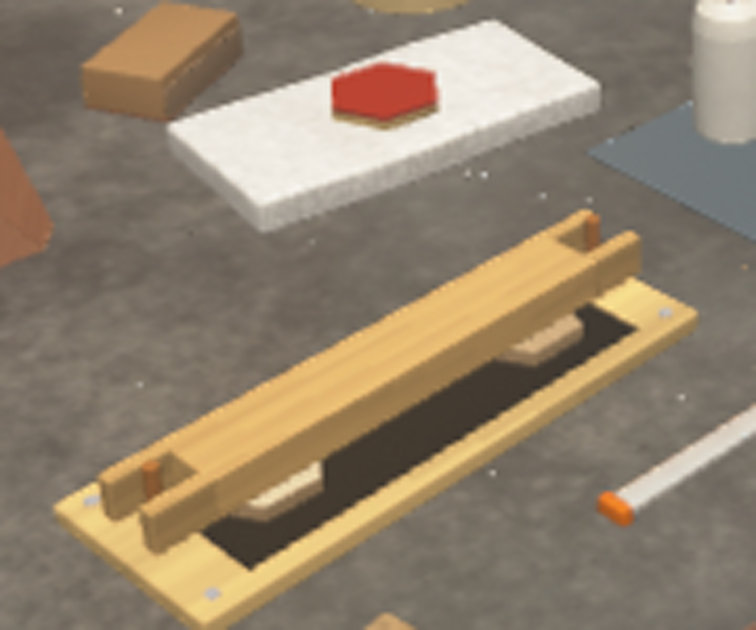

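View pics/z27t.png

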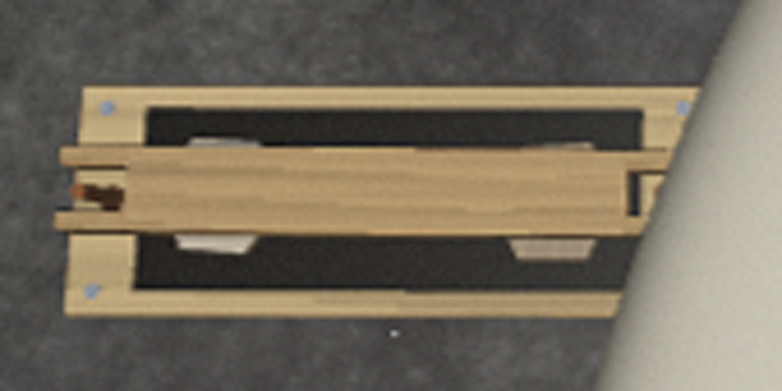

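The batten lies flat over both pins with both plain facets in place. Next I'll locate the bottles.

```bash
python3 - <<'E'
from h import *
from scipy.optimize import least_squares
for k,n in((27,"scene"),(25,"scene"),(24,"top"),(24,"scene")):
    d=np.load(f"pics/{n}{k}d.npy"); P=cloud(n,d)
    for nm,lo,hi,c,rr in(("hard",.02,.075,(.558,-.1315),.024),("glue",.02,.1,(.559,-.2675),.029)):
        m=(np.hypot(P[...,0]-c[0],P[...,1]-c[1])<rr+.012)&(P[...,2]>lo)&(P[...,2]<hi)&(d>0); Q=P[m]
        if len(Q)<20: continue
        r=least_squares(lambda s:np.hypot(*(Q[:,:2]-s).T)-rr,c,loss='soft_l1',f_scale=.001)
        print(k,n,nm,len(Q),r.x.round(4),np.abs(r.fun).mean().round(4))
E
```

```text
27 scene hard 370 [ 0.5558 -0.1318] 0.0014
27 scene glue 612 [ 0.5584 -0.268 ] 0.0015
25 scene hard 269 [ 0.5555 -0.1318] 0.0013
25 scene glue 183 [ 0.5591 -0.268 ] 0.0014
24 top hard 122 [ 0.5567 -0.1308] 0.0004
24 top glue 315 [ 0.5596 -0.2671] 0.0006
24 scene hard 374 [ 0.5556 -0.1318] 0.0015
24 scene glue 607 [ 0.5584 -0.268 ] 0.0016
```

```bash

python3 -m inch '[[0.3,0.8,0,0,0,0,-1],[0.3,0.9,0,0,0,0,-1],[0.3,0.7,0,0,0,0,-1],[0.05,0.3,0,0,0,0,-1],[0,0,0.4,0,0,0,-1],[0,0,0.4,0,0,0,-1],[0,0,0,0,0,0,-1],[0,0,0,0,0,0,-1]]'
python3 -c "
from h import *
go(.5567,-.1314,.067,4.4)"
```

```text
clock: 67.6
eef_pos: [0.5553, -0.1286, 0.1312]
tool_rot: [0.999, 0.039, -0.001, -0.0]
ft_force: [0.3, 1.0, -0.2]
grip_width: 0.0854
t67.6 pos [ 0.5553 -0.1286  0.1312] yaw 4.47 tilt 0.12 F [ 0.3  1.  -0.2] grip 0.0854
shift units (tool now) [0.05  0.118 2.569] (aligned frame) [0.046 0.116 2.569] turn units [-0.0002  0.0006  0.0004]
```

```bash

python3 -m inch '[[0.05,0.11,0.3,0,0,0,-1],[0,0,0.5,0,0,0,-1],[0,0,0.5,0,0,0,-1],[0,0,0.5,0,0,0,-1],[0,0,0.4,0,0,0,-1],[0,0,0.28,0,0,0,-1],[0,0,0,0,0,0,-1],[0,0,0,0,0,0,-1]]'
python3 -m inch '[[0,0,0,0,0,0,1],[0,0,0,0,0,0,1],[0,0,0,0,0,0,1],[0,0,0,0,0,0,1],[0,0,0,0,0,0,1],[0,0,0,0,0,0,1],[0,0,0,0,0,0,1],[0,0,0,0,0,0,1]]'
python3 -c "
from h import *
go(.451,.278,.14,4.4)"
```

```text
clock: 68.4
eef_pos: [0.5578, -0.1323, 0.07]
tool_rot: [0.999, 0.038, 0.0, -0.0]
ft_force: [1.0, -0.2, 0.3]
grip_width: 0.0855
clock: 69.2
eef_pos: [0.5579, -0.1324, 0.0705]
tool_rot: [0.999, 0.038, 0.0, 0.0]
ft_force: [-1.2, 0.3, 6.1]
grip_width: 0.0226
t69.2 pos [ 0.5579 -0.1324  0.0705] yaw 4.41 tilt 0.04 F [-1.2  0.3  6.1] grip 0.0226
shift units (tool now) [ -2.998 -16.695  -2.788] (aligned frame) [ -3.002 -16.696  -2.78 ] turn units [ 0.0001 -0.0002  0.    ]
```

```bash

python3 -m inch '[[0,0,-0.2,0,0,0,1],[0,0,-0.4,0,0,0,1],[0,0,-0.5,0,0,0,1],[0,0,-0.6,0,0,0,1],[0,0,-0.6,0,0,0,1],[0,0,-0.5,0,0,0,1],[-0.05,-0.2,-0.4,0,0,0,1],[-0.1,-0.4,-0.2,0,0,0,1]]'
python3 -m inch '[[-0.15,-0.7,0,0,0,0,1],[-0.15,-0.8,0,0,0,0,1],[-0.15,-0.8,0,0,0,0,1],[-0.15,-0.8,0,0,0,0,1],[-0.15,-0.8,0,0,0,0,1],[-0.15,-0.8,0,0,0,0,1],[-0.15,-0.8,0,0,0,0,1],[-0.15,-0.8,0,0,0,0,1]]'
python3 -m inch '[[-0.15,-0.8,0,0,0,0,1],[-0.15,-0.8,0,0,0,0,1],[-0.15,-0.8,0,0,0,0,1],[-0.15,-0.8,0,0,0,0,1],[-0.15,-0.8,0,0,0,0,1],[-0.15,-0.8,0,0,0,0,1],[-0.15,-0.8,0,0,0,0,1],[-0.15,-0.8,0,0,0,0,1]]'
python3 -m inch '[[-0.15,-0.8,0,0,0,0,1],[-0.15,-0.8,0,0,0,0,1],[-0.15,-0.6,0,0,0,0,1],[0,-0.4,0,0,0,0,1],[0,-0.2,0,0,0,0,1],[0,0,0,0,0,0,1],[0,0,0,0,0,0,1],[0,0,0,0,0,0,1]]'
python3 -c "
from h import *
go(.4512,.2785,.1135,4.4)"
```

```text
clock: 70.0
eef_pos: [0.5534, -0.1177, 0.1563]
tool_rot: [0.999, 0.038, 0.001, 0.0]
ft_force: [0.3, -0.7, -0.6]
grip_width: 0.0229
clock: 70.8
eef_pos: [0.509, 0.0392, 0.1541]
tool_rot: [0.999, 0.039, -0.001, -0.0]
ft_force: [0.5, -0.3, -1.1]
grip_width: 0.0227
clock: 71.6
eef_pos: [0.4664, 0.1958, 0.1541]
tool_rot: [0.999, 0.039, -0.001, 0.0]
ft_force: [0.4, -0.1, -1.0]
grip_width: 0.0225
clock: 72.4
eef_pos: [0.4521, 0.2626, 0.1549]
tool_rot: [0.999, 0.038, -0.0, 0.0]
ft_force: [0.7, -0.5, -0.3]
grip_width: 0.0231
t72.4 pos [0.4521 0.2626 0.1549] yaw 4.34 tilt 0.02 F [ 0.7 -0.5 -0.3] grip 0.0231
shift units (tool now) [ 0.011 -0.638  1.657] (aligned frame) [ 0.011 -0.638  1.657] turn units [ 0.0001  0.     -0.0003]
```

```bash

python3 -m inch '[[0,-0.4,0,0,0,0,1],[0,-0.2,0.2,0,0,0,1],[0,0,0.4,0,0,0,1],[0,0,0.4,0,0,0,1],[0,0,0.3,0,0,0,1],[0,0,0.1,0,0,0,1],[0,0,0,0,0,0,1],[0,0,0,0,0,0,1]]'
python3 -c "
from h import *
go(.451,.2775,.1135,4.4)
snap(28)
zoom(28,'scene',155,100,335,330,2.6,'pics/z28s.png')"
```

```text
clock: 73.2
eef_pos: [0.451, 0.2782, 0.1201]
tool_rot: [0.999, 0.038, 0.0, -0.0]
ft_force: [-0.3, -0.9, -0.1]
grip_width: 0.0224
t73.2 pos [0.451  0.2782 0.1201] yaw 4.40 tilt 0.02 F [-0.3 -0.9 -0.1] grip 0.0224
shift units (tool now) [-0.002  0.03   0.266] (aligned frame) [-0.002  0.03   0.266] turn units [-0.     -0.0001  0.    ]
```

View pics/z28s.png

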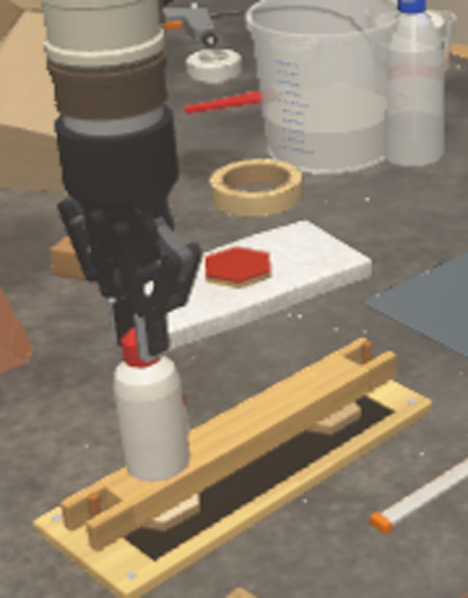

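```bash
cat >> h.py <<'E'
from scipy.optimize import least_squares
def body(k,n,c,lo,hi,rr):
    d=np.load(f"pics/{n}{k}d.npy"); P=cloud(n,d)
    for a,b in((lo,(lo+hi)/2),((lo+hi)/2,hi),(lo,hi)):
        m=(np.hypot(P[...,0]-c[0],P[...,1]-c[1])<rr+.012)&(P[...,2]>a)&(P[...,2]<b)&(d>0); Q=P[m]
        if len(Q)<20: continue
        r=least_squares(lambda s:np.hypot(*(Q[:,:2]-s).T)-rr,c,loss='soft_l1',f_scale=.001); print(k,n,"%.3f-%.3f"%(a,b),len(Q),r.x.round(4),np.abs(r.fun).mean().round(4))
E
python3 -c "
from h import *
body(28,'scene',(.451,.278),.06,.125,.024)"
python3 -m inch '[[0,0.02,0.08,0,0,0,1],[0,0,0.06,0,0,0,1],[0,0,0.05,0,0,0,1],[0,0,0.04,0,0,0,1],[0,0,0,0,0,0,1],[0,0,0,0,0,0,1],[0,0,0,0,0,0,1],[0,0,0,0,0,0,1]]'
```

```text
28 scene 0.060-0.092 377 [0.4487 0.2789] 0.0008
28 scene 0.092-0.125 402 [0.4497 0.2791] 0.0008
28 scene 0.060-0.125 779 [0.4492 0.279 ] 0.0009
clock: 74.1
eef_pos: [0.4508, 0.2778, 0.1143]
tool_rot: [0.999, 0.038, 0.0, -0.0]
ft_force: [-0.2, 0.6, -1.4]
grip_width: 0.0226
```

```bash

python3 -m inch '[[0.03,0,0.03,0,0,0,1],[0,0,0.02,0,0,0,1],[0,0,0.02,0,0,0,1],[0,0,0,0,0,0,1],[0,0,0,0,0,0,1],[0,0,0,0,0,0,1],[0,0,0,0,0,0,1],[0,0,0,0,0,0,1]]'
```

```text
clock: 74.9
eef_pos: [0.4519, 0.2782, 0.1135]
tool_rot: [0.999, 0.039, 0.001, -0.001]
ft_force: [-2.3, -0.1, 5.3]
grip_width: 0.0226
```

Contact is at the expected height. Releasing, backing off, then going for the glue bottle.

```bash

python3 -m inch '[[0,0,-0.03,0,0,0,1],[0,0,0,0,0,0,-1],[0,0,0,0,0,0,-1],[0,0,0,0,0,0,-1],[0,0,0,0,0,0,-1],[0,0,0,0,0,0,-1],[0,0,0,0,0,0,-1],[0,0,-0.3,0,0,0,-1]]'
python3 -m inch '[[0,0,-0.6,0,0,0,-1],[0,0,-0.9,0,0,0,-1],[0,0,-1,0,0,0,-1],[0,0.3,-1,0,0,0,-1],[0,1,-0.6,0,0,0,-1],[0.18,1,0,0,0,0,-1],[0.18,1,0,0,0,0,-1],[0.18,1,0,0,0,0,-1]]'
python3 -m inch '[[0.18,1,0,0,0,0,-1],[0.18,1,0,0,0,0,-1],[0.18,1,0,0,0,0,-1],[0.18,1,0,0,0,0,-1],[0.18,1,0,0,0,0,-1],[0.18,1,0,0,0,0,-1],[0.18,1,0,0,0,0,-1],[0.18,1,0,0,0,0,-1]]'
python3 -c "
from h import *
go(.5592,-.2675,.21,4.4)
snap(29)
body(29,'scene',(.451,.278),.06,.125,.024); body(29,'top',(.451,.278),.06,.125,.024)"
```

```text
clock: 75.7
eef_pos: [0.4508, 0.2773, 0.1199]
tool_rot: [0.999, 0.038, -0.001, 0.001]
ft_force: [-0.7, 1.1, 0.6]
grip_width: 0.0856
clock: 76.5
eef_pos: [0.4737, 0.1709, 0.2242]
tool_rot: [0.999, 0.039, 0.001, -0.0]
ft_force: [0.9, -0.2, -0.4]
grip_width: 0.0855
clock: 77.3
eef_pos: [0.5249, -0.026, 0.2239]
tool_rot: [0.999, 0.038, 0.0, 0.0]
ft_force: [0.4, 0.5, -0.5]
grip_width: 0.0859
t77.3 pos [ 0.5249 -0.026   0.2239] yaw 4.41 tilt 0.05 F [ 0.4  0.5 -0.5] grip 0.0859
shift units (tool now) [0.626 9.735 0.558] (aligned frame) [0.628 9.735 0.557] turn units [ 0.     -0.0003  0.0001]
29 scene 0.060-0.092 371 [0.449  0.2786] 0.0008
29 scene 0.092-0.125 416 [0.45   0.2788] 0.0011
29 scene 0.060-0.125 787 [0.4495 0.2787] 0.001
29 top 0.060-0.092 113 [0.4501 0.2792] 0.0004
29 top 0.092-0.125 184 [0.4505 0.2801] 0.0009
29 top 0.060-0.125 297 [0.4503 0.2797] 0.0008
```

View pics/scene29.png

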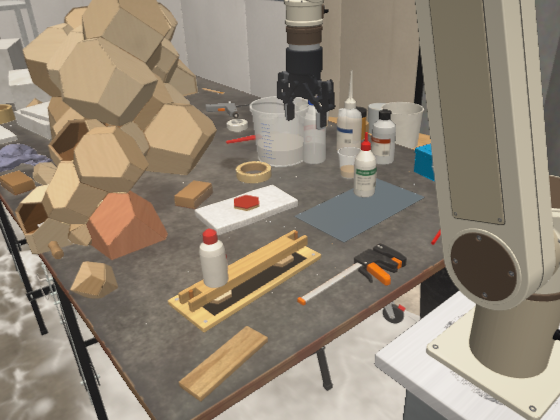

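```bash

python3 -m inch '[[0.07,1,0,0,0,0,-1],[0.07,1,0,0,0,0,-1],[0.07,1,0,0,0,0,-1],[0.07,1,0,0,0,0,-1],[0.07,1,0,0,0,0,-1],[0.07,1,0,0,0,0,-1],[0.07,1,0,0,0,0,-1],[0.07,1,0,0,0,0,-1]]'
python3 -m inch '[[0.07,0.8,0,0,0,0,-1],[0,0.6,0,0,0,0,-1],[0,0.3,0,0,0,0,-1],[0,0,0.4,0,0,0,-1],[0,0,0.4,0,0,0,-1],[0,0,0.2,0,0,0,-1],[0,0,0,0,0,0,-1],[0,0,0,0,0,0,-1]]'
python3 -c "
from h import *
go(.5592,-.2675,.104,4.4)"
```

```text
clock: 78.2
eef_pos: [0.5542, -0.2234, 0.2237]
tool_rot: [0.999, 0.039, 0.0, -0.0]
ft_force: [0.3, -0.7, 0.4]
grip_width: 0.0858
clock: 79.0
eef_pos: [0.5589, -0.2649, 0.1981]
tool_rot: [0.999, 0.039, -0.0, -0.0]
ft_force: [0.5, 0.3, 1.0]
grip_width: 0.0853
t79.0 pos [ 0.5589 -0.2649  0.1981] yaw 4.46 tilt 0.03 F [0.5 0.3 1. ] grip 0.0853
shift units (tool now) [0.006 0.107 3.764] (aligned frame) [0.004 0.106 3.764] turn units [-0.0001  0.0001  0.0003]
```

```bash

python3 -m inch '[[0,0.1,0.3,0,0,0,-1],[0,0,0.6,0,0,0,-1],[0,0,0.7,0,0,0,-1],[0,0,0.7,0,0,0,-1],[0,0,0.7,0,0,0,-1],[0,0,0.5,0,0,0,-1],[0,0,0.2,0,0,0,-1],[0,0,0,0,0,0,-1]]'
python3 -m inch '[[0,0,0,0,0,0,1],[0,0,0,0,0,0,1],[0,0,0,0,0,0,1],[0,0,0,0,0,0,1],[0,0,0,0,0,0,1],[0,0,0,0,0,0,1],[0,0,0,0,0,0,1],[0,0,0,0,0,0,1]]'
python3 -c "
from h import *
go(.4616,.114,.19,4.4)"
```

```text
clock: 79.8
eef_pos: [0.5587, -0.2679, 0.105]
tool_rot: [0.999, 0.038, -0.001, -0.0]
ft_force: [-0.6, 0.4, -0.6]
grip_width: 0.0852
clock: 80.6
eef_pos: [0.5596, -0.2683, 0.1066]
tool_rot: [0.999, 0.038, 0.001, 0.0]
ft_force: [-0.1, 0.9, 5.7]
grip_width: 0.0221
t80.6 pos [ 0.5596 -0.2683  0.1066] yaw 4.41 tilt 0.09 F [-0.1  0.9  5.7] grip 0.0221
shift units (tool now) [ -2.727 -15.546  -3.352] (aligned frame) [ -2.734 -15.548  -3.337] turn units [ 0.0003 -0.0004  0.0001]
```

```bash

python3 -m inch '[[0,0,-0.2,0,0,0,1],[0,0,-0.4,0,0,0,1],[0,0,-0.5,0,0,0,1],[0,0,-0.6,0,0,0,1],[0,0,-0.6,0,0,0,1],[0,0,-0.5,0,0,0,1],[-0.05,-0.2,-0.4,0,0,0,1],[-0.1,-0.4,-0.2,0,0,0,1]]'
python3 -m inch '[[-0.13,-0.7,0,0,0,0,1],[-0.14,-0.8,0,0,0,0,1],[-0.14,-0.8,0,0,0,0,1],[-0.14,-0.8,0,0,0,0,1],[-0.14,-0.8,0,0,0,0,1],[-0.14,-0.8,0,0,0,0,1],[-0.14,-0.8,0,0,0,0,1],[-0.14,-0.8,0,0,0,0,1]]'
python3 -m inch '[[-0.14,-0.8,0,0,0,0,1],[-0.14,-0.8,0,0,0,0,1],[-0.14,-0.8,0,0,0,0,1],[-0.14,-0.8,0,0,0,0,1],[-0.14,-0.8,0,0,0,0,1],[-0.14,-0.8,0,0,0,0,1],[-0.14,-0.6,0,0,0,0,1],[-0.14,-0.4,0,0,0,0,1]]'
python3 -m inch '[[-0.14,-0.4,0,0,0,0,1],[-0.14,-0.4,0,0,0,0,1],[0,-0.3,0,0,0,0,1],[0,0,0,0,0,0,1],[0,0,0,0,0,0,1],[0,0,0,0,0,0,1],[0,0,0,0,0,0,1],[0,0,0,0,0,0,1]]'
python3 -c "
from h import *
go(.4616,.114,.1496,4.4)
snap(30)
body(30,'scene',bot.get_obs()['eef_pos'][:2],.1,.17,.029)"
```

```text
clock: 81.4
eef_pos: [0.5546, -0.2536, 0.1919]
tool_rot: [0.999, 0.038, 0.001, 0.0]
ft_force: [-0.3, 0.4, -2.3]
grip_width: 0.022
clock: 82.2
eef_pos: [0.5133, -0.0969, 0.1905]
tool_rot: [0.999, 0.039, -0.0, -0.0]
ft_force: [0.7, 0.8, -1.7]
grip_width: 0.022
clock: 83.0
eef_pos: [0.4741, 0.0454, 0.1905]
tool_rot: [0.999, 0.039, -0.0, -0.0]
ft_force: [-0.1, -0.3, -1.9]
grip_width: 0.0222
clock: 83.8
eef_pos: [0.4664, 0.0704, 0.1906]
tool_rot: [0.999, 0.038, -0.0, 0.0]
ft_force: [-0.2, 0.4, -1.5]
grip_width: 0.0219
t83.8 pos [0.4664 0.0704 0.1906] yaw 4.37 tilt 0.01 F [-0.2  0.4 -1.5] grip 0.0219
shift units (tool now) [-0.059 -1.752  1.642] (aligned frame) [-0.058 -1.752  1.642] turn units [ 0.      0.     -0.0001]
30 scene 0.100-0.135 403 [0.4649 0.0705] 0.001
30 scene 0.135-0.170 435 [0.4651 0.0706] 0.0011
30 scene 0.100-0.170 838 [0.465  0.0706] 0.001
```

```bash

python3 -m inch '[[-0.03,-0.4,0,0,0,0,1],[-0.03,-0.6,0,0,0,0,1],[0,-0.5,0,0,0,0,1],[0,-0.25,0.2,0,0,0,1],[0,0,0.4,0,0,0,1],[0,0,0.4,0,0,0,1],[0,0,0.3,0,0,0,1],[0,0,0,0,0,0,1]]'
python3 -m inch '[[0,0,0.05,0,0,0,1],[0,0,0.05,0,0,0,1],[0,0,0.02,0,0,0,1],[0,0,0,0,0,0,1],[0,0,0,0,0,0,1],[0,0,0,0,0,0,1],[0,0,0,0,0,0,1],[0,0,0,0,0,0,1]]'
python3 -c "
from h import *
go(.4616,.114,.1496,4.4)
snap(31)
body(31,'scene',bot.get_obs()['eef_pos'][:2],.07,.15,.029)"
```

```text
clock: 84.7
eef_pos: [0.4601, 0.1136, 0.1563]
tool_rot: [0.999, 0.038, -0.002, 0.0]
ft_force: [-0.2, 0.1, -3.1]
grip_width: 0.022
clock: 85.5
eef_pos: [0.4615, 0.1143, 0.1553]
tool_rot: [0.999, 0.039, 0.0, -0.0]
ft_force: [-0.0, 0.1, -2.0]
grip_width: 0.0218
t85.5 pos [0.4615 0.1143 0.1553] yaw 4.41 tilt 0.01 F [-0.   0.1 -2. ] grip 0.0218
shift units (tool now) [0.005 0.014 0.226] (aligned frame) [0.005 0.014 0.226] turn units [-0.     -0.      0.0001]
31 scene 0.070-0.110 464 [0.4602 0.1144] 0.001
31 scene 0.110-0.150 518 [0.4609 0.1144] 0.0011
31 scene 0.070-0.150 982 [0.4605 0.1144] 0.0011
```

View pics/scene31.png

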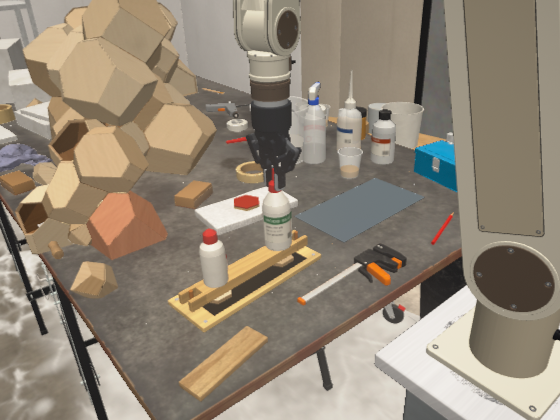

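```bash

python3 -m inch '[[0,0,0.06,0,0,0,1],[0,0,0.05,0,0,0,1],[0,0,0.04,0,0,0,1],[0,0,0.03,0,0,0,1],[0,0,0,0,0,0,1],[0,0,0,0,0,0,1],[0,0,0,0,0,0,1],[0,0,0,0,0,0,1]]'
python3 -m inch '[[0,0,0.03,0,0,0,1],[0,0,0.03,0,0,0,1],[0,0,0,0,0,0,1],[0,0,0,0,0,0,1],[0,0,0,0,0,0,1],[0,0,0,0,0,0,1],[0,0,0,0,0,0,1],[0,0,0,0,0,0,1]]'
```

```text
clock: 86.4
eef_pos: [0.4615, 0.1143, 0.1508]
tool_rot: [0.999, 0.039, 0.0, -0.0]
ft_force: [0.2, -0.1, -2.7]
grip_width: 0.0221
clock: 87.2
eef_pos: [0.4617, 0.1143, 0.1496]
tool_rot: [0.999, 0.038, 0.0, -0.0]
ft_force: [-0.5, -1.0, 4.0]
grip_width: 0.0222
```

Contact at the predicted height. Releasing and withdrawing.

```bash

python3 -m inch '[[0,0,-0.02,0,0,0,1],[0,0,0,0,0,0,-1],[0,0,0,0,0,0,-1],[0,0,0,0,0,0,-1],[0,0,0,0,0,0,-1],[0,0,0,0,0,0,-1],[0,0,0,0,0,0,-1],[0,0,-0.3,0,0,0,-1]]'
python3 -m inch '[[0,0,-0.6,0,0,0,-1],[0,0,-0.9,0,0,0,-1],[0,0,-1,0,0,0,-1],[0,0,-1,0,0,0,-1],[0,0.8,-0.6,0,0,0,-1],[0,1,0,0,0,0,-1],[0,1,0,0,0,0,-1],[0,1,0,0,0,0,-1]]'
python3 -m inch '[[0,1,0,0,0,0,-1],[0,1,0,0,0,0,-1],[0,1,0,0,0,0,-1],[0,1,0,0,0,0,-1],[0,1,0,0,0,0,-1],[0,1,0,0,0,0,-1],[0,0.5,0,0,0,0,-1],[0,0,0,0,0,0,-1]]'
python3 -c "
from h import *
snap(32)
for n in('scene','top'):
  body(32,n,(.4615,.114),.06,.15,.029); body(32,n,(.451,.278),.06,.125,.024)
zoom(32,'scene',155,130,335,330,3,'pics/z32s.png')
zoom(32,'top',100,215,270,300,4.6,'pics/z32t.png')
P=cloud('top',np.load('pics/top32d.npy'));m=(P[...,2]>.02)&(P[...,2]<.08)&(P[...,0]>.58)&(P[...,0]<.75)&(P[...,1]>-.4)&(P[...,1]<-.22); Q=P[m]; print('cup',len(Q),Q.min(0).round(3),Q.max(0).round(3))"
```

```text
clock: 88.0
eef_pos: [0.4606, 0.1141, 0.1566]
tool_rot: [0.999, 0.039, -0.001, 0.0]
ft_force: [-0.2, 0.1, 0.3]
grip_width: 0.0855
clock: 88.8
eef_pos: [0.469, 0.0188, 0.2606]
tool_rot: [0.999, 0.039, 0.001, -0.0]
ft_force: [0.6, 0.0, -0.6]
grip_width: 0.0851
clock: 89.6
eef_pos: [0.4813, -0.1436, 0.2599]
tool_rot: [0.999, 0.037, 0.0, 0.0]
ft_force: [0.7, 0.9, -0.3]
grip_width: 0.0854
32 scene 0.060-0.105 518 [0.4596 0.1142] 0.0009
32 scene 0.105-0.150 578 [0.4606 0.114 ] 0.0013
32 scene 0.060-0.150 1096 [0.4601 0.1141] 0.0012
32 scene 0.060-0.092 370 [0.449  0.2785] 0.0009
32 scene 0.092-0.125 409 [0.4499 0.2787] 0.0011
32 scene 0.060-0.125 779 [0.4495 0.2786] 0.001
32 top 0.060-0.105 83 [0.4607 0.1148] 0.0002
32 top 0.105-0.150 204 [0.4614 0.1158] 0.0013
32 top 0.060-0.150 287 [0.4611 0.1153] 0.0011
32 top 0.060-0.092 109 [0.4502 0.2791] 0.0003
32 top 0.092-0.125 176 [0.4506 0.2803] 0.0008
32 top 0.060-0.125 285 [0.4504 0.2797] 0.0007Traceback (most recent call last):
  File "<string>", line 8, in <module>
    P=cloud('top',np.load('pics/top32d.npy'));m=(P[...,2]>.02)&(P[...,2]<.08)&(P[...,0]>.58)&(P[...,0]<.75)&(P[...,1]>-.4)&(P[...,1]<-.22); Q=P[m]; print('cup',len(Q),Q.min(0).round(3),Q.max(0).round(3))
                                                                                                                                                                       ~~~~~^^^
    return umr_minimum(a, axis, None, out, keepdims, initial, where)
ValueError: zero-size array to reduction operation minimum which has no identity
```

View pics/z32s.png

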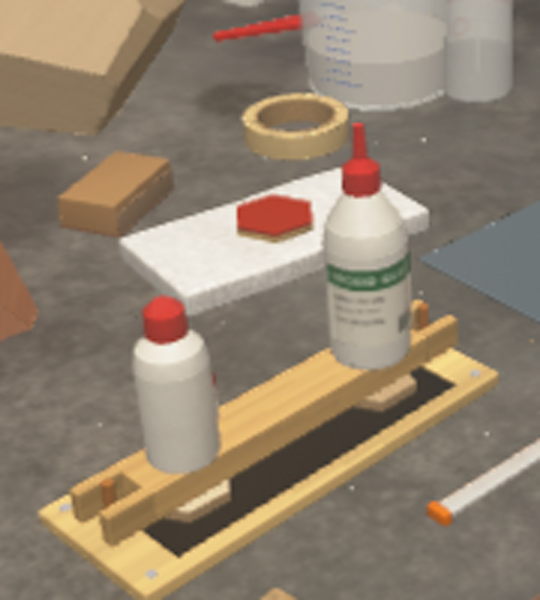

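View pics/top32.png

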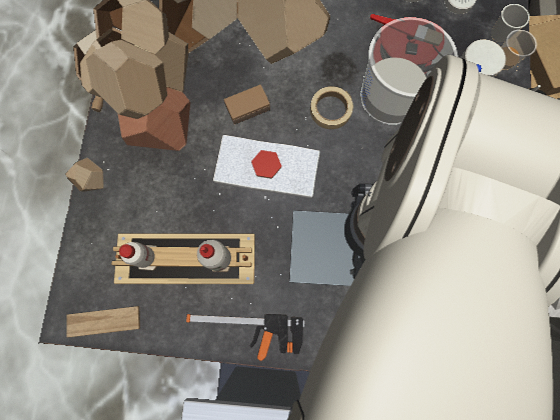

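```bash
python3 -c "
from h import *
for n,k in(('scene',0),('scene',31),('scene',32)):
  d=np.load(f'pics/{n}{k}d.npy');P=cloud(n,d);m=(P[...,2]>.02)&(P[...,2]<.08)&(P[...,0]>.6)&(P[...,0]<.73)&(P[...,1]>-.39)&(P[...,1]<-.26);Q=P[m];print(k,len(Q),Q.min(0).round(3),Q.max(0).round(3)) if len(Q) else print(k,0)
# plain facet rims in top: before (0) and now
for k in(17,27,32):
  p=np.load(f'pics/top{k}.npy').astype(int); m=((p[...,2]>110)&(p[...,2]-p[...,1]<60)).astype('uint8'); m[:265]=0;m[275:]=0
  for a,b in((130,165),(200,240)):
    q=m.copy();q[:,:a]=0;q[:,b:]=0; ys,xs=np.nonzero(q); print(k,a,xs.min(),xs.max(),ys.max(),len(xs))
"
```

```text
0 537 [ 0.63  -0.364  0.021] [ 0.704 -0.288  0.079]
31 534 [ 0.63  -0.364  0.02 ] [ 0.705 -0.286  0.077]
32 535 [ 0.63  -0.366  0.02 ] [ 0.705 -0.287  0.077]
17 130 137 156 269 83
17 200 210 239 274 136
27 130 138 164 269 72
27 200 200 239 274 115
32 130 139 164 269 66
32 200 200 239 274 92
```

```bash
python3 -c "
from workcell import bot
print(bot.job_done(), bot.get_obs()['clock'])"
```

```text
the job is handed in; nothing more can be done
the job is handed in; nothing more can be done
```

I did the job in the order asked and handed it in at about 90 s of the 144 s allowed.

**What I did:** I moved the glue bottle, the hardener bottle and the batten to the mat. I laid the red facet on the foam slab, then lowered the batten back over both pins. The hardener bottle went over the +y plain facet and the glue bottle over the −y one.

**Last checks:**

| Item | Measured (x, y, m) | Aim (x, y, m) |
|---|---|---|
| Hardener bottle | about (0.450, 0.279) | facet centre (0.451, 0.278) |
| Glue bottle | about (0.461, 0.115) | facet centre (0.462, 0.114) |
| Red facet | (0.691, 0.031) | slab centre (0.693, 0.029) |

- **Bottles:** both stand upright on the batten.
- **Batten:** it touched down at the expected height, and the pictures show it flat with a pin in each slot.
- **Cup:** it is in the same place as at the start, within about 2 mm. That comes from the scene camera only, because the arm hid the cup from the top camera at the end.
- **Plain facets:** they look unmoved by eye. My last pixel count of their rims also picked up the batten's and bottles' edges, so it doesn't confirm this to the millimetre.

**Readings that disagreed:**
- **Fingertip height:** the real tips sat about 29 mm higher than the reported TCP. I corrected for this from the pictures, and every contact height afterwards agreed.
- **Finger opening on the red facet:** it read 70 mm on the 64 mm facet, but the facet was held level and set down flat.
- **Camera offset:** the scene camera places things about 1 mm nearer in x than the top camera, and the slab centre about 6 mm nearer because its mask included the slab's sides. I used the top camera's slab centre.

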